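# Find the bent rolling pin by rolling

### The arm

A 6-joint arm with a two-finger parallel gripper is mounted at the origin on a cart in front of the work surface, level with it; the furniture and walls round the work are solid. World frame = base frame: x ahead of the robot, y to its left, z up, the work surface at z = 0. Lengths are in mm, angles in rad, forces in N, time in s.
With the tool pointing down it reaches from about 350 to 975 mm from the base axis. Payload 4.9 kg.
Tool frame: the origin (TCP) lies midway between the tips of the shut fingers; the grasp point (between the pads) lies 19 mm behind it (r.grip_depth is the distance from the TCP to the grasp point, in mm); z points along the fingers, y is the line along which they close (so a half turn about z gives the same grasp; the last joint's range is limited). The gripper opens to 85 mm and grips with 20 to 120 N. Pads are 22 mm wide; open, the fingers measure 114 mm over their backs; the gripper's body (76 mm by 85 mm) begins 54 mm behind the grasp point. The pads swing forward as they close: fully open they stand 13 mm farther back than shut.
Start: joints at [-1.384, 0.053, 1.613, -0, 1.476, -0.119], TCP at [188.155, -595.986, 231.304] pointing down, gripper open.
Joint ranges: [-3.01, 3.01], [-1.01, 2.22], [0.06, 2.58], [-1.02, 4.17], [0.09, 2.62], [-3.14, 3.14]. Speed limits (rad/s): [2.57, 2.57, 3.14, 3.14, 3.14, 3.14].

### API

Orientations are given as a unit quaternion [x, y, z, w].
In Python, from plant import r, imaging, workorder gives the robot as it stands. The module is installed in compiled form; this text tells all that it offers.
- The arm moves only by the shell command python3 -m inch 'ROWS' [FORCE]. ROWS is JSON, a list of rows, each an object of numbers: "x", "y", "z": the shift along the tool's x, y, z in m; "rx", "ry", "rz": the turn, a rotation vector about the tool's x, y, z in degrees; "claw": the finger opening in m, from 0 to 0.0854. A call has 1 to 8 rows; each row is the pose to reach, as a shift and turn from the pose commanded when the call began, along the tool's axes at that moment; what a row does not reach only later rows make up. A row lasts 1/12 s, in which the tool goes at most 41.7 mm and 7.16 degrees, less where a joint would pass 70% of its speed; a pose out of reach is approached as far as the arm can. A call with a gripper value outside its range is refused whole. The fingers move at their own pace and stop on an object; FORCE is the grip in N (left out, the last holds). Time passes only in rows, so rows that repeat a pose let the fingers close. It gives the time, the measured TCP pose, the force, the opening and the grip force at its end, in the units of the state.
- r.observe(): the state, without advancing time (a new reading comes with each control period).
- imaging.read_camera(name): name is "side" or "top" or "wrist"; returns a dict with "color" (480x640x3 uint8, red, green, blue), "z_map" (480x640 float32, mm along the optical axis (not along the pixel's ray), 0 where there is no reading), "vertical_fov" (degrees; the focal length in pixels is half the picture's height over the tangent of half this angle, whatever the lens; pixels are square), "cx", "cy" (the principal point, pixels), "k1" (the pictures are not rectified: a ray, as slopes to the right and down, at radius r is drawn at 1 + k1 r^2 times it, then the intrinsics apply), "position" and "orientation" of the camera in the world; the wrist camera has in their place "hand_eye" (4x4, takes a point from camera to tool coordinates, whose origin is the TCP and whose axes are the flange's). Camera axes: x right, y down, z forward; pixel columns grow to the right and rows downward; lengths in mm; the calibration is good to about 2 mm. A picture is of the moment at which its call begins: read the wrist's pose just before it.
- workorder.job_done(): hands the job in; it is judged then, once.
The state is a dict: "time": time; "q": joint angles; "joint_vel": joint speeds; "tau": joint torques, N m; "ee_pos": TCP position; "eef_rot": TCP orientation; "ft_force": force on the tool from outside, world axes, zero at the start; "moment": the same for the moment, N m; "width": opening from 0.0 (shut) to 1.0 (fully open); "grip_force": force on a finger pad.
Only numpy, scipy, OpenCV 4.12 (cv2) and the standard library are available. Lean on these libraries where they do the work, as an engineer would, in place of code of your own. Each camera call takes 0.05 s, during which the arm holds its last target. There are 200 camera calls.

### The job

Two short wooden rolling pins lie on the near half of the glass board on the hob, and one of them is very slightly bent. With the white fondant smoother, held by its rib, press each pin in turn onto the glass with a light, steady 8 N or so, keeping well under 24 N, and roll it away from you under the smoother, about one full turn and without lifting the pin, onto the far half of the board, to feel which one rocks as it turns. Then set the smoother down flat, lay the rocking pin in the shallow wooden tray and leave the true one on the far half of the board; leave the other things where they are.

Things in the scene. Friction and masses are not known exactly. Their poses are not given: they have to be found in the camera images.
- board: Brown patterned glass chopping board lying flat on the hob and fixed there, 282 (its x) x 395 (its y) mm, 8 mm thick; origin at the centre of its underside. Its +x points away from the robot: negative x is the near half, positive x the far half.
- board_top (a point): Centre of the board's upper surface, 8 mm above board's origin; axes as the board's. Glass and wood are hard and do not give: how steeply the force grows when the hand is sent too low depends on the arm.
- pin_a: Pale wooden rolling pin: a rod 22 mm across, 150 mm long, 55 to 105 g, lying along its own y, across the board, its z up at the start. Origin on the axis at mid length, 11 mm above the glass. One of pin_a and pin_b (not told which) is straight, the other has a bow of 4.5 mm, which lies flat on the glass at the start. A pin rolls half as far as the smoother on it; one turn is 69 mm.
- pin_b: The other pin; all words of pin_a apply. Rolled away under the level smoother, pressed at mid length, the straight pin keeps the smoother's underside 22 mm above the glass; the bowed one lifts it about 4 mm and lets it sink again in the first half turn, and about 1 mm in the second. Let go, the straight pin stays where it is, the bowed one rocks back to lie flat.
- smoother: White plastic fondant smoother, 120 g, loose: a flat plate 110 (its x) x 80 (its y) x 6 mm with a rounded upright rib along its x in the middle of the top, 80 mm long, 12 mm thick, its top 43 mm above the underside. Origin at the centre of the underside. It starts flat on the worktop right of the board, rib pointing roughly away from the robot.
- smoother_grip (a point): Middle of the rib, 28 mm above the smoother's underside; axes as the smoother's. Gripped here across the rib (along y) the fingertips clear the plate.
- tray: Shallow open wooden tray, fixed, 220 (its x) x 130 (its y) x 28 mm, walls 6 mm thick, on the worktop right of the smoother; origin at the centre of its underside. A pin fits along its x.
- tray_in (a point): Centre of the tray's inner floor, 6 mm above its origin; axes as the tray's. A pin lying in the tray has its axis 11 mm above this point.
- salt_shaker: Glass salt shaker with grey top, on the hob behind the board, 44 mm across, 90 mm tall; origin under its centre. Leave alone.
- tuna_tin: Food tin, 86 mm across, 40 mm tall, on the worktop right of the hob; origin under its centre. Leave alone.
- yoghurt_pot: Yoghurt pot on the hob behind the board, 72 mm across, 71 mm tall; origin under its centre. Leave alone.

How it is judged (in metres and radians):
On the way, in this order (a step that is already met when the one before it is completed fails the run):
1. a first pin is turned over, pressed on the glass under the smoother (over 6 N on the board), the other not yet rolled across ((((angle between pin_a's own z axis and vertical above 1.9 rad and contact force between pin_a and board above 6 N and contact force between smoother and pin_a above 5 N and (y of pin_a in the frame of board_top between -0.19 and 0.19 m and z of pin_a in the frame of board_top between 0.006 and 0.018 m)) and x of pin_b in the frame of board_top below -0.01 m) or ((angle between pin_b's own z axis and vertical above 1.9 rad and contact force between pin_b and board above 6 N and contact force between smoother and pin_b above 5 N and (y of pin_b in the frame of board_top between -0.19 and 0.19 m and z of pin_b in the frame of board_top between 0.006 and 0.018 m)) and x of pin_a in the frame of board_top below -0.01 m))), for 0.08 s.
2. with the first pin on the far half of the board, the second is turned over, pressed on the glass under the smoother ((((angle between pin_a's own z axis and vertical above 1.9 rad and contact force between pin_a and board above 6 N and contact force between smoother and pin_a above 5 N and (y of pin_a in the frame of board_top between -0.19 and 0.19 m and z of pin_a in the frame of board_top between 0.006 and 0.018 m)) and (x of pin_b in the frame of board_top between -0.003 and 0.135 m and (y of pin_b in the frame of board_top between -0.19 and 0.19 m and z of pin_b in the frame of board_top between 0.006 and 0.018 m))) or ((angle between pin_b's own z axis and vertical above 1.9 rad and contact force between pin_b and board above 6 N and contact force between smoother and pin_b above 5 N and (y of pin_b in the frame of board_top between -0.19 and 0.19 m and z of pin_b in the frame of board_top between 0.006 and 0.018 m)) and (x of pin_a in the frame of board_top between -0.003 and 0.135 m and (y of pin_a in the frame of board_top between -0.19 and 0.19 m and z of pin_a in the frame of board_top between 0.006 and 0.018 m))))), for 0.08 s.
3. both pins lie on the far half of the board, the smoother lifted off them (x of pin_a in the frame of board_top between -0.003 and 0.135 m and y of pin_a in the frame of board_top between -0.19 and 0.19 m and z of pin_a in the frame of board_top between 0.006 and 0.018 m and x of pin_b in the frame of board_top between -0.003 and 0.135 m and y of pin_b in the frame of board_top between -0.19 and 0.19 m and z of pin_b in the frame of board_top between 0.006 and 0.018 m and contact force between smoother and pin_a below 0.2 N and contact force between smoother and pin_b below 0.2 N), for 0.2 s.
At the end, for the whole second after the job is handed in: The bowed pin lies level (7 degrees) and at rest on the tray's floor; the straight pin lies at rest on the glass with its middle beyond the board's centre line (3 mm allowed); the smoother lies flat (7 degrees) and at rest on worktop, hob or board; nothing is held (x of pin_a in the frame of board_top between -0.003 and 0.135 m and y of pin_a in the frame of board_top between -0.19 and 0.19 m and z of pin_a in the frame of board_top between 0.006 and 0.018 m and linear speed of each of pin_a, pin_b, smoother below 0.03 m/s and x of pin_b in the frame of tray_in between -0.04 and 0.04 m and y of pin_b in the frame of tray_in between -0.06 and 0.06 m and z of pin_b in the frame of tray_in below 0.018 m and angle between pin_b's own y axis and vertical between 1.45 and 1.69 rad and height (world z) of smoother between -0.01 and 0.014 m and angle between smoother's own z axis and vertical below 0.12 rad); the robot touches nothing.
It fails at once if a pin is pressed on the glass with more than 24 N, weights included (contact force between any of pin_a, pin_b and board above 24 N).
It fails at once if the hand bears on the board itself with more than 20 N (contact force between any of the arm, the fingers and board above 20 N).
It fails at once if a pin is lifted more than 12 mm off the glass over the near half of the board ((z of pin_a in the frame of board_top between 0.023 and 0.08 m and x of pin_a in the frame of board_top between -0.14 and -0.015 m and y of pin_a in the frame of board_top between -0.19 and 0.19 m) or (z of pin_b in the frame of board_top between 0.023 and 0.08 m and x of pin_b in the frame of board_top between -0.14 and -0.015 m and y of pin_b in the frame of board_top between -0.19 and 0.19 m)).
It fails at once if a bystander is moved more than 20 mm (distance of any of salt_shaker, tuna_tin, yoghurt_pot from where it was at the start of the episode above 0.02 m).
It also fails if it takes over 72 s, if anything falls off the work surface, if the arm or the gripper's body presses on something with over 40 N, if the wrist force passes 120 N, or if a joint passes its speed limit or range.

## Working session

There is one attempt and no reset: what is moved stays moved. The work goes in short steps, Python scripts to look and compute and a shell command to move; the robot and the scene stay as the last step left them, time stands still between calls to the robot, and variables do not carry over. Pictures are saved under pics/ and viewed, at most 10 in all, crops included, and the job is handed in when it is done.

```bash
mkdir -p pics; cat > h.py <<'E'
import numpy as np, cv2
from scipy.spatial.transform import Rotation as R
from plant import r, imaging, workorder
def cam(n):
    s=r.observe(); c=imaging.read_camera(n)
    f=240/np.tan(np.radians(c["vertical_fov"])/2)
    if n=="wrist":
        T=np.eye(4);T[:3,:3]=R.from_quat(s["eef_rot"]).as_matrix();T[:3,3]=s["ee_pos"]
        T=T@np.array(c["hand_eye"])
    else:
        T=np.eye(4);T[:3,:3]=R.from_quat(c["orientation"]).as_matrix();T[:3,3]=c["position"]
    c["T"]=T;c["f"]=f;return c
def rays(c,uv):
    K=np.array([[c["f"],0,c["cx"]],[0,c["f"],c["cy"]],[0,0,1]],float)
    p=cv2.undistortPoints(np.array(uv,float).reshape(-1,1,2),K,np.array([c["k1"],0,0,0],float)).reshape(-1,2)
    return np.c_[p,np.ones(len(p))]
def plane(c,uv,z):
    d=rays(c,uv)@c["T"][:3,:3].T;o=c["T"][:3,3]
    return o+d*((z-o[2])/d[:,2])[:,None]
def depth(c,uv):
    d=rays(c,uv);z=np.array([c["z_map"][int(v),int(u)] for u,v in uv])
    return (d*z[:,None])@c["T"][:3,:3].T+c["T"][:3,3]
def save(c,name): cv2.imwrite("pics/"+name,c["color"][:,:,::-1])
E
python3 - <<'E'
from h import *
s=r.observe();print(s, r.grip_depth)
for n in("top","side"):
    c=cam(n);save(c,n+"1.png");print(n,c["T"].round(3),c["f"],c["k1"],c["cx"],c["cy"])
E
```

```text
{'time': 0.0, 'q': array([-1.38399005e+00,  5.33620063e-02,  1.61430677e+00,  1.46539952e-05,
        1.47597504e+00, -1.18996309e-01]), 'joint_vel': array([ 0.00143393,  0.00091946, -0.00079832,  0.0002759 ,  0.00122842,
        0.00043669]), 'tau': array([ 1.40516637e-03, -3.93681800e+01, -3.70174098e+01, -1.09809398e-04,
        7.11614237e-03,  8.04695020e-06]), 'ee_pos': array([ 188.05196653, -595.38674626,  230.05218917]), 'eef_rot': array([ 9.88332940e-01,  1.52305443e-01, -2.74763766e-05, -1.02523601e-03]), 'ft_force': array([ 0.36261062, -0.21848437,  0.21779952]), 'moment': array([-0.00804825, -0.00745692, -0.07406486]), 'grip_force': 0.0, 'width': 0.9988675600246484} 18.700000000000003
top [[-2.20000e-02 -9.78000e-01  2.07000e-01  4.09083e+02]
 [-1.00000e+00  2.10000e-02 -9.00000e-03 -3.12090e+01]
 [ 4.00000e-03 -2.07000e-01 -9.78000e-01  1.08818e+03]
 [ 0.00000e+00  0.00000e+00  0.00000e+00  1.00000e+00]] 462.43457254963727 0.02795821109949714 318.68051615654264 238.67002648401782
side [[ 9.100000e-01 -2.540000e-01  3.280000e-01  6.700600e+01]
 [-4.150000e-01 -5.430000e-01  7.310000e-01 -1.232465e+03]
 [-8.000000e-03 -8.010000e-01 -5.990000e-01  1.041878e+03]
 [ 0.000000e+00  0.000000e+00  0.000000e+00  1.000000e+00]] 623.8303813179703 -0.05512410200116737 326.25660659078693 238.73735644334994
```

View pics/top1.png

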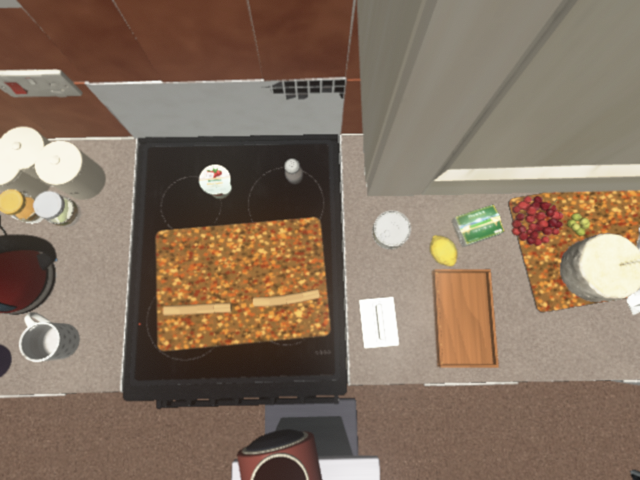

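View pics/side1.png

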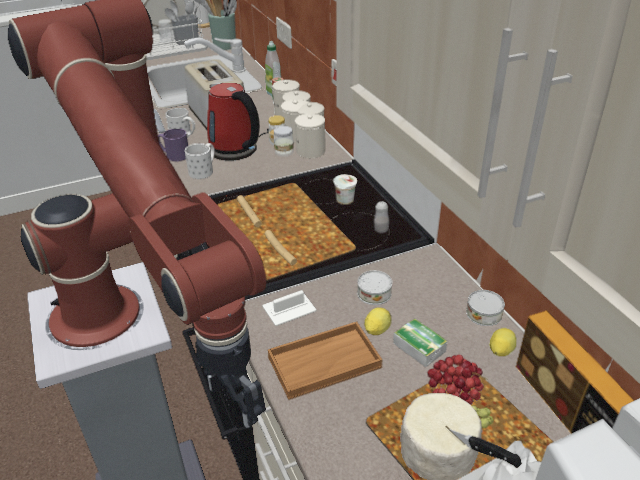

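The top view shows the brown board (155..330, 220..348) with the left pin at (197,309) and the right pin at (286,299). The smoother is at (379,322) and the tray at (466,318). The side view agrees: pins at (248,210) and (279,248), smoother at (290,305), tray at (325,358). Next I measure these from both views.

```bash
cat > m.py <<'E'
from h import *
def tri(a,ua,b,ub):
    A=[];o=[]
    for c,u in((a,ua),(b,ub)):
        d=c["T"][:3,:3]@rays(c,[u])[0];d/=np.linalg.norm(d)
        P=np.eye(3)-np.outer(d,d);A.append(P);o.append(P@c["T"][:3,3])
    return np.linalg.lstsq(np.vstack(A),np.hstack(o),rcond=None)[0]
def rects(c,m,lo,hi):
    m=cv2.morphologyEx(m.astype(np.uint8),cv2.MORPH_OPEN,np.ones((2,2)))
    cs=cv2.findContours(m,cv2.RETR_EXTERNAL,cv2.CHAIN_APPROX_NONE)[0]
    return [k for k in cs if lo<cv2.contourArea(k)<hi]
E
python3 - <<'E'
from m import *
t=cam("top");s=cam("side")
for c,n in((t,"top"),(s,"side")):
    hsv=cv2.cvtColor(c["color"],cv2.COLOR_RGB2HSV).astype(int)
    h,S,V=hsv[...,0],hsv[...,1],hsv[...,2]
    print(n)
    for (u,v) in ([(197,309),(286,299),(365,310),(466,318)] if n=="top" else [(248,210),(279,248),(280,312),(325,358)]): print(hsv[v,u], depth(c,[(u,v)]).round(0))
    zz=depth(c,[(u,v) for v in range(480) for u in range(640)]).reshape(480,640,3)
    x,y,z=zz[...,0],zz[...,1],zz[...,2]
    m=(h>8)&(h<24)&(S>50)&(S<150)&(V>150)&(y>-160)&(y<250)&(x>330)&(x<600)
    for k in rects(c,m,100,3000):
        b=cv2.boxPoints(cv2.minAreaRect(k)); p=plane(c,b,22)
        print("pin",cv2.minAreaRect(k),plane(c,[cv2.minAreaRect(k)[0]],22).round(1),p[:,:2].round(0).tolist(), np.median(z[m]))
    m=(S<40)&(V>190)&(y<-160)&(y>-330)&(x<560)&(x>380)
    for k in rects(c,m,200,4000):
        b=cv2.boxPoints(cv2.minAreaRect(k));p=plane(c,b,6)
        print("smooth",cv2.minAreaRect(k),plane(c,[cv2.minAreaRect(k)[0]],6).round(1),p[:,:2].round(0).tolist())
    m=(h>5)&(h<18)&(S>110)&(y<-310)&(y>-560)&(x<620)&(x>330)&(z<60)&(z>-20)
    for k in rects(c,m,2000,30000):
        b=cv2.boxPoints(cv2.minAreaRect(k));p=plane(c,b,28)
        print("tray",cv2.minAreaRect(k),plane(c,[cv2.minAreaRect(k)[0]],28).round(1),p[:,:2].round(0).tolist())
    m=(h>5)&(h<28)&(S>90)&(x>380)&(x<850)&(y>-180)&(y<330)
    for k in rects(c,cv2.morphologyEx(m.astype(np.uint8),cv2.MORPH_CLOSE,np.ones((9,9))),6000,90000):
        b=cv2.boxPoints(cv2.minAreaRect(k));p=plane(c,b,8)
        print("board",cv2.minAreaRect(k),p[:,:2].round(0).tolist())
E
```

```text
top
[ 18 112 221] [[477. 237.  31.]]
[ 17 114 217] [[495.  37.  30.]]
[ 30   1 254] [[ 467. -145.   -0.]]
[ 13 142 191] [[ 444. -376.    5.]]
pin ((211.96444702148438, 309.0025329589844), (10.687057495117188, 38.40216064453125), 85.91438293457031) [[476.4 205.5  22. ]] [[486.0, 250.0], [491.0, 163.0], [466.0, 161.0], [462.0, 248.0]] 24.283637831375245
pin ((291.7838134765625, 308.7027282714844), (35.1813850402832, 74.63714599609375), 80.53767395019531) [[472.9  24.   22. ]] [[500.0, 115.0], [525.0, -55.0], [446.0, -66.0], [422.0, 101.0]] 24.283637831375245
smooth ((385.2500305175781, 322.7500305175781), (50.428409576416016, 25.71215057373047), 84.80557250976562) [[ 437.2 -189.9    6. ]] [[493.0, -158.0], [497.0, -218.0], [383.0, -221.0], [379.0, -163.0]]
tray ((467.61468505859375, 318.9911804199219), (100.39572143554688, 54.914695739746094), 85.60128784179688) [[ 441.2 -372.6   28. ]] [[551.0, -311.0], [559.0, -437.0], [336.0, -431.0], [329.0, -310.0]]
board ((242.92971801757812, 272.2582092285156), (160.76766967773438, 173.63523864746094), 88.53119659423828) [[757.0, 355.0], [760.0,
[... 453 characters left out ...]
320312, 10.294881820678711), 60.2551155090332) [[481.3 205.4  22. ]] [[467.0, 246.0], [499.0, 261.0], [496.0, 166.0], [464.0, 153.0]] 7.82800482751054
smooth ((291.9999694824219, 311.5), (16.76007080078125, 47.11793518066406), 71.56504821777344) [[ 437.9 -199.9    6. ]] [[384.0, -173.0], [503.0, -169.0], [492.0, -227.0], [377.0, -229.0]]
tray ((326.2500305175781, 360.25), (51.22889709472656, 105.9363021850586), 71.56504821777344) [[ 440.  -394.1   28. ]] [[333.0, -321.0], [581.0, -320.0], [544.0, -466.0], [317.0, -459.0]]
board ((313.4961853027344, 222.8192138671875), (90.42466735839844, 173.48204040527344), 74.74488067626953) [[413.0, 335.0], [1003.0, 364.0], [828.0, -88.0], [353.0, -74.0]]
```

```bash
P='python3 -m inch'
python3 -m inch '[{"x":0.03,"y":-0.025,"rz":6},{"x":0.06,"y":-0.05,"rz":12},{"x":0.09,"y":-0.077,"rz":17.5},{"x":0.12,"y":-0.103,"rz":17.5},{"x":0.15,"y":-0.128,"rz":17.5},{"x":0.18,"y":-0.154,"rz":17.5},{"x":0.215,"y":-0.184,"rz":17.5},{"x":0.25,"y":-0.214,"rz":17.5}]'
python3 -m inch '[{"x":0.02,"y":-0.033},{"x":0.04,"y":-0.066},{"x":0.06,"y":-0.1},{"x":0.075,"y":-0.121},{"x":0.075,"y":-0.121},{"x":0.075,"y":-0.121}]'
python3 - <<'E'
from h import *
c=cam("wrist");save(c,"w1.png");print(c["T"].round(2));s=r.observe();print(s["q"],s["ft_force"])
print(np.array(c["hand_eye"]).round(3),c["f"])
E
```

```text
[[ 3.0000e-01 -9.2000e-01 -2.5000e-01  2.5023e+02]
 [-9.5000e-01 -2.9000e-01 -8.0000e-02 -5.7670e+02]
 [-0.0000e+00  2.6000e-01 -9.7000e-01  3.7271e+02]
 [ 0.0000e+00  0.0000e+00  0.0000e+00  1.0000e+00]]
[-1.38399196e+00  5.30276789e-02  1.61359290e+00  1.78089391e-05
  1.47596741e+00 -1.18989782e-01] [ 0.99309038 -0.31703174 -0.15136959]
[[ 0.00000e+00 -9.66000e-01 -2.60000e-01  6.49580e+01]
 [ 1.00000e+00  0.00000e+00 -1.00000e-03  4.91000e-01]
 [ 1.00000e-03 -2.60000e-01  9.66000e-01 -1.42173e+02]
 [ 0.00000e+00  0.00000e+00  0.00000e+00  1.00000e+00]] 423.6006030283525schema error: expected keys x, y, z, rx, ry, rz, claw
schema error: expected keys x, y, z, rx, ry, rz, claw
```

View pics/w1.png

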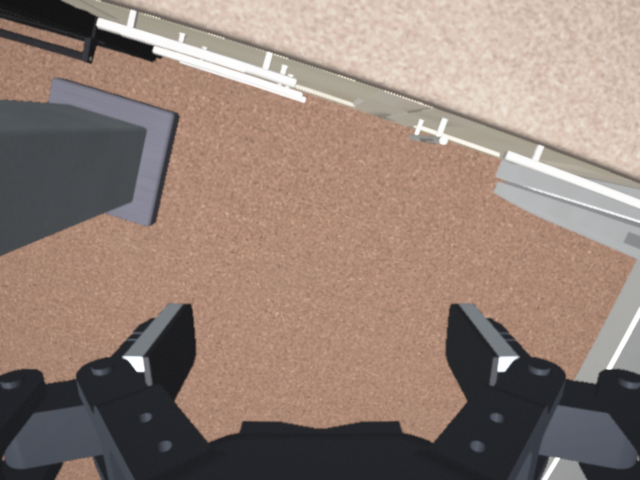

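The view shows only floor because the arm did not move: each row needs all seven keys.

```bash
python3 -m inch '[{"x":0.03,"y":-0.025,"z":0,"rx":0,"ry":0,"rz":6,"claw":0.085},{"x":0.06,"y":-0.05,"z":0,"rx":0,"ry":0,"rz":12,"claw":0.085},{"x":0.09,"y":-0.077,"z":0,"rx":0,"ry":0,"rz":17.5,"claw":0.085},{"x":0.12,"y":-0.103,"z":0,"rx":0,"ry":0,"rz":17.5,"claw":0.085},{"x":0.15,"y":-0.128,"z":0,"rx":0,"ry":0,"rz":17.5,"claw":0.085},{"x":0.18,"y":-0.154,"z":0,"rx":0,"ry":0,"rz":17.5,"claw":0.085},{"x":0.215,"y":-0.184,"z":0,"rx":0,"ry":0,"rz":17.5,"claw":0.085},{"x":0.25,"y":-0.214,"z":0,"rx":0,"ry":0,"rz":17.5,"claw":0.085}]'
python3 -m inch '[{"x":0.02,"y":-0.033,"z":0,"rx":0,"ry":0,"rz":0,"claw":0.085},{"x":0.04,"y":-0.066,"z":0,"rx":0,"ry":0,"rz":0,"claw":0.085},{"x":0.06,"y":-0.1,"z":0,"rx":0,"ry":0,"rz":0,"claw":0.085},{"x":0.075,"y":-0.121,"z":0,"rx":0,"ry":0,"rz":0,"claw":0.085},{"x":0.075,"y":-0.121,"z":0,"rx":0,"ry":0,"rz":0,"claw":0.085}]'
python3 - <<'E'
from h import *
c=cam("wrist");save(c,"w2.png");s=r.observe();print(s["q"],s["ft_force"],R.from_quat(s["eef_rot"]).as_matrix().round(3))
E
```

```text
time: 0.92
ee_pos: [358.0, -322.4, 231.3]
eef_rot: [1.0, -0.0, 0.0, 0.0]
ft_force: [1.2, -1.4, -0.3]
width: 0.991
grip_force: 0.0
time: 1.33
ee_pos: [434.2, -199.5, 231.4]
eef_rot: [1.0, 0.003, 0.001, -0.001]
ft_force: [0.3, -0.3, 0.2]
width: 0.993
grip_force: 0.0
[-5.90801194e-01 -3.12229408e-01  1.94451124e+00  6.69906015e-05
  1.50927420e+00  9.75205854e-01] [-0.47692639 -0.48404121  0.14288265] [[ 1.     0.005  0.   ]
 [ 0.005 -1.     0.   ]
 [ 0.    -0.    -1.   ]]
```

View pics/w2.png

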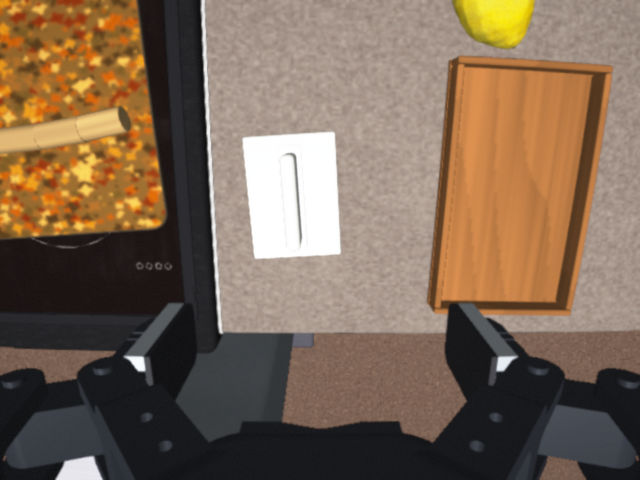

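The wrist view shows the smoother plate (243..340, 132..258) with its rib from (289,155) to (294,248). The tray is at (430..610, 57..315) and the right pin's end at (125,120). I measure the corners from this view, then again after a sideways move.

```bash
cat > ms.py <<'E'
from m import *
def measure(c):
    hsv=cv2.cvtColor(c["color"],cv2.COLOR_RGB2HSV).astype(int);h,S,V=hsv[...,0],hsv[...,1],hsv[...,2]
    out={}
    m=(S<30)&(V>215); m[330:]=0
    ks=rects(c,m,2000,40000)
    k=max(ks,key=cv2.contourArea);out["plate"]=cv2.minAreaRect(k)
    m=(h>5)&(h<18)&(S>110)&(V>60); m[325:]=0; m[:,:400]=0;
    k=max(rects(c,m,5000,90000),key=cv2.contourArea);out["tray"]=cv2.minAreaRect(k)
    return out
E
python3 - <<'E'
from ms import *
c=cam("wrist");o=measure(c);print(o)
p=plane(c,cv2.boxPoints(o["plate"]),6);print("plate",p.round(1).tolist(),p.mean(0))
p=plane(c,[(289,155),(294,248)],43);print("rib ends",p.round(1))
print("rib depth",depth(c,[(290,180),(291,200),(293,220)]).round(1))
print("plate depth",depth(c,[(265,200),(320,200)]).round(1))
print("tray rim tl tr bl br",plane(c,[(458,58),(610,66),(431,312),(572,314)],28).round(1).tolist())
print("pin end",plane(c,[(125,120)],25))
E
```

```text
{'plate': ((290.13433837890625, 194.82879638671875), (123.31417083740234, 92.36563873291016), 86.69812774658203), 'tray': ((518.2542724609375, 187.8892822265625), (163.35594177246094, 262.1663513183594), 5.0796074867248535)}
plate [[491.1, -133.4, 6.0], [495.6, -211.6, 6.0], [387.3, -219.3, 6.0], [381.7, -135.4, 6.0]] [ 438.93028458 -174.93127775    6.        ]
rib ends [[ 477.5 -177.2   43. ]
 [ 403.1 -180.3   43. ]]
rib depth [[ 457.6 -177.3   37.4]
 [ 441.9 -178.1   39.3]
 [ 424.8 -179.2   35.8]]
plate depth [[ 435.2 -152.2    0.6]
 [ 435.5 -201.1    1. ]]
tray rim tl tr bl br [[552.0, -307.2, 28.0], [550.8, -432.0, 28.0], [340.0, -300.6, 28.0], [337.1, -432.1, 28.0]]
pin end [[504.8175339 -43.1203067  25.       ]]
```

```bash
python3 -m inch '[{"x":0.004,"y":-0.022,"z":0.03,"rx":0,"ry":0,"rz":-2.2,"claw":0.085},{"x":0.004,"y":-0.022,"z":0.07,"rx":0,"ry":0,"rz":-2.2,"claw":0.085},{"x":0.004,"y":-0.022,"z":0.11,"rx":0,"ry":0,"rz":-2.2,"claw":0.085},{"x":0.004,"y":-0.022,"z":0.14,"rx":0,"ry":0,"rz":-2.2,"claw":0.085},{"x":0.004,"y":-0.022,"z":0.14,"rx":0,"ry":0,"rz":-2.2,"claw":0.06},{"x":0.004,"y":-0.022,"z":0.14,"rx":0,"ry":0,"rz":-2.2,"claw":0.06}]'
python3 - <<'E'
from ms import *
c=cam("wrist");save(c,"w3.png");print(r.observe()["ee_pos"],r.observe()["eef_rot"])
E
```

```text
time: 1.93
ee_pos: [434.8, -181.3, 89.9]
eef_rot: [1.0, 0.019, -0.002, -0.001]
ft_force: [0.5, -0.3, 1.4]
width: 0.743
grip_force: 0.0
[ 436.55613195 -182.2868496    92.37002392] [9.99826528e-01 1.86218568e-02 2.52792919e-04 2.76553950e-04]
```

View pics/w3.png

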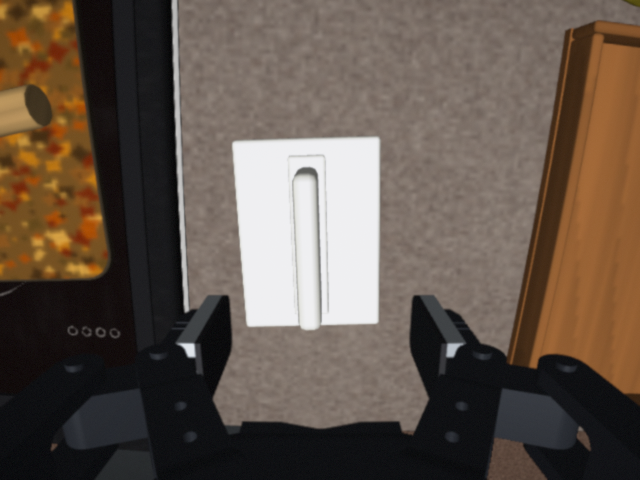

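The closer view shows the plate (235..380, 138..326) and the rib from (305,172) to (309,326), nearly centred between the fingers. I triangulate the rib height from the two wrist views before descending.

```bash
python3 - <<'E'
from m import *
c=cam("wrist")
import copy
a=copy.copy(c)
T=np.eye(4);T[:3,:3]=np.array([[1,.005,0],[.005,-1,0],[0,0,-1]]);T[:3,3]=[434.2,-199.5,231.4];a["T"]=T@np.array(c["hand_eye"])
print("plate corners tri",[tri(a,p,c,q).round(1).tolist() for p,q in(((243,138),(234,143)),((333,133),(379,138)),((340,254),(378,323)),((254,258),(246,326)))])
print("rib",[tri(a,p,c,q).round(1).tolist() for p,q in(((289,154),(305,170)),((294,249),(310,328)))])
print(plane(c,[(305,172),(310,326)],43).round(1),plane(c,[(234,143),(379,138),(378,323),(246,326)],6).round(1).tolist())
for i in range(3): print(r.observe()["ee_pos"])
E
```

```text
plate corners tri [[488.6, -119.9, -70.2], [496.1, -209.9, 16.6], [385.7, -219.2, -3.5], [379.7, -137.9, -6.6]]
rib [[476.1, -171.5, -18.0], [401.1, -178.4, 35.5]]
[[ 481.8 -174.1   43. ]
 [ 406.1 -178.7   43. ]] [[492.0, -134.9, 6.0], [497.4, -211.4, 6.0], [391.0, -218.6, 6.0], [386.1, -140.4, 6.0]]
[ 437.60496914 -182.73665701   93.77869296]
[ 437.60496914 -182.73665701   93.77869296]
[ 437.60496914 -182.73665701   93.77869296]
```

```bash
python3 -m inch '[{"x":0.005,"y":-0.006,"z":0.03,"rx":0,"ry":0,"rz":-1,"claw":0.06},{"x":0.005,"y":-0.006,"z":0.055,"rx":0,"ry":0,"rz":-1,"claw":0.06},{"x":0.005,"y":-0.006,"z":0.07,"rx":0,"ry":0,"rz":-1,"claw":0.06},{"x":0.005,"y":-0.006,"z":0.077,"rx":0,"ry":0,"rz":-1,"claw":0.06},{"x":0.005,"y":-0.006,"z":0.077,"rx":0,"ry":0,"rz":-1,"claw":0.06}]'
python3 - <<'E'
from h import *
print(cam("wrist")["T"][:3,3]); print(r.observe()["ee_pos"]);cam("wrist");print(r.observe()["ee_pos"],r.observe()["ft_force"])
E
```

```text
time: 2.45
ee_pos: [441.7, -175.6, 15.1]
eef_rot: [1.0, 0.028, 0.0, 0.0]
ft_force: [0.5, 0.1, -0.1]
width: 0.701
grip_force: 0.0
[ 506.63792871 -172.49448393  157.26835836]
[ 442.34011905 -175.9191205    15.98393936]
[ 442.82218372 -176.11700333   16.5795034 ] [ 0.14016172  0.13386315 -0.63802546]
```

```bash
python3 -m inch '[{"x":0,"y":0,"z":0.005,"rx":0,"ry":0,"rz":0,"claw":0.03},{"x":0,"y":0,"z":0.005,"rx":0,"ry":0,"rz":0,"claw":0.0},{"x":0,"y":0,"z":0.005,"rx":0,"ry":0,"rz":0,"claw":0.0},{"x":0,"y":0,"z":0.005,"rx":0,"ry":0,"rz":0,"claw":0.0},{"x":0,"y":0,"z":0.005,"rx":0,"ry":0,"rz":0,"claw":0.0},{"x":0,"y":0,"z":0.005,"rx":0,"ry":0,"rz":0,"claw":0.0},{"x":0,"y":0,"z":0.005,"rx":0,"ry":0,"rz":0,"claw":0.0},{"x":0,"y":0,"z":0.005,"rx":0,"ry":0,"rz":0,"claw":0.0}]' 80
python3 -m inch '[{"x":0,"y":0,"z":0,"rx":0,"ry":0,"rz":0,"claw":0.0},{"x":0,"y":0,"z":0,"rx":0,"ry":0,"rz":0,"claw":0.0}]'
```

```text
time: 3.22
ee_pos: [441.8, -175.3, 10.1]
eef_rot: [1.0, 0.028, 0.001, 0.0]
ft_force: [-1.2, -0.1, 5.5]
width: 0.126
grip_force: 81.1
time: 3.38
ee_pos: [441.8, -175.4, 10.1]
eef_rot: [1.0, 0.028, 0.001, 0.0]
ft_force: [-0.6, -0.1, 5.4]
width: 0.128
grip_force: 81.2
```

```bash
python3 -m inch '[{"x":0,"y":0,"z":-0.02,"rx":0,"ry":0,"rz":0,"claw":0.0},{"x":0,"y":0,"z":-0.06,"rx":0,"ry":0,"rz":0,"claw":0.0},{"x":0,"y":0,"z":-0.1,"rx":0,"ry":0,"rz":0,"claw":0.0},{"x":0,"y":0,"z":-0.12,"rx":0,"ry":0,"rz":0,"claw":0.0},{"x":0,"y":0,"z":-0.12,"rx":0,"ry":0,"rz":0,"claw":0.0},{"x":0,"y":0,"z":-0.12,"rx":0,"ry":0,"rz":0,"claw":0.0}]'
python3 - <<'E'
from m import *
import json
for n in("top","side"):
    c=cam(n);img=cv2.imread(f"pics/{n}1.png");hsv=cv2.cvtColor(img,cv2.COLOR_BGR2HSV).astype(int)
    w=cv2.resize(img[190:370,130:350] if n=="top" else img[170:300,200:370],None,fx=3.5,fy=3.5,interpolation=cv2.INTER_CUBIC)
    cv2.imwrite(f"pics/{n}crop.png",w);print(w.shape)
E
python3 - <<'E'
import cv2,numpy as np
a=cv2.imread("pics/topcrop.png");b=cv2.imread("pics/sidecrop.png")
a=a[:600,:770]
cv2.imwrite("pics/tc.png",a)
E
```

```text
time: 3.88
ee_pos: [441.5, -175.2, 130.0]
eef_rot: [1.0, 0.028, 0.001, 0.001]
ft_force: [-0.0, 0.7, -0.9]
width: 0.124
grip_force: 80.2
(630, 770, 3)
(455, 595, 3)
```

View pics/tc.png

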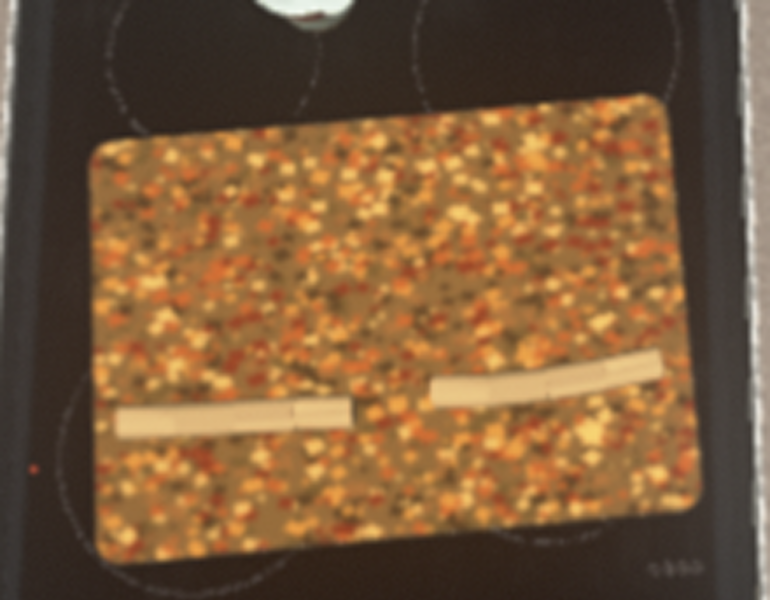

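View pics/sidecrop.png

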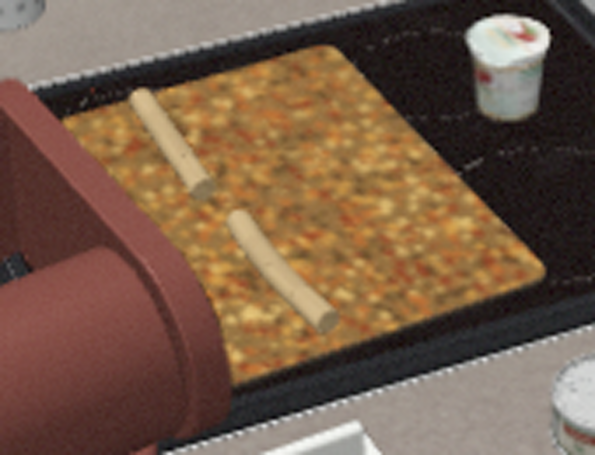

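The crops show the left pin straight (tc 115,422 to 352,412). The right pin is visibly bowed towards the robot (431,390 to 548,388 to 662,363). The board corners are tc (88,143), (667,92), (704,512) and (97,568). I triangulate the pins.

```bash
python3 - <<'E'
from m import *
t=cam("top");s=cam("side")
T=lambda p:(p[0]/3.5+130,p[1]/3.5+190)
S=lambda p:(p[0]/3.5+200,p[1]/3.5+170)
for n,a,b in(("L l",(115,422),(141,95)),("L r",(352,412),(203,188)),("R l",(431,390),(238,217)),("R r",(662,363),(325,319)),("board fl",(90,142),(330,45)),("board fr",(665,93),(545,272))):
    print(n,tri(t,T(a),s,S(b)).round(1),plane(t,[T(a)],20).round(1)[0],plane(s,[S(b)],20).round(1)[0])
p=plane(t,[T(q) for q in((88,143),(667,92),(704,512),(97,568))],10);print(p.round(1).tolist(),p.mean(0))
print("R mid",plane(t,[T((548,388))],20))
E
```

```text
L l [477.3 317.3  17.9] [475.8 317.   20. ] [477.9 313.6  20. ]
L r [479.9 163.9  17.5] [478.5 163.7  20. ] [480.1 160.1  20. ]
R l [492.1 112.5  18.7] [491.5 112.4  20. ] [492.  110.6  20. ]
R r [505.8 -39.2  20.7] [505.7 -39.2  20. ] [506.2 -38.4  20. ]
board fl [6.675e+02 3.498e+02 2.000e-01] [663.  342.8  20. ] [655.9 319.6  20. ]
board fr [689.3 -44.8   9.8] [689.1 -45.3  20. ] [680.5 -56.6  20. ]
[[664.7, 347.6, 10.0], [692.4, -46.9, 10.0], [409.4, -64.4, 10.0], [383.8, 327.1, 10.0]] [537.56739992 140.84422672  10.        ]
R mid [[491.0701975   35.89794655  20.        ]]
```

```bash
python3 -m inch '[{"x":0.001,"y":-0.02,"z":0,"rx":0,"ry":0,"rz":0,"claw":0},{"x":0.003,"y":-0.055,"z":0,"rx":0,"ry":0,"rz":0,"claw":0},{"x":0.005,"y":-0.09,"z":0,"rx":0,"ry":0,"rz":0,"claw":0},{"x":0.007,"y":-0.125,"z":0,"rx":0,"ry":0,"rz":0,"claw":0},{"x":0.009,"y":-0.16,"z":0,"rx":0,"ry":0,"rz":0,"claw":0},{"x":0.011,"y":-0.195,"z":0,"rx":0,"ry":0,"rz":0,"claw":0},{"x":0.013,"y":-0.23,"z":0,"rx":0,"ry":0,"rz":0,"claw":0},{"x":0.015,"y":-0.265,"z":0,"rx":0,"ry":0,"rz":0,"claw":0}]' 120
python3 -m inch '[{"x":0.002,"y":-0.035,"z":0,"rx":0,"ry":0,"rz":1,"claw":0},{"x":0.004,"y":-0.07,"z":0,"rx":0,"ry":0,"rz":2.2,"claw":0},{"x":0.006,"y":-0.105,"z":0,"rx":0,"ry":0,"rz":2.2,"claw":0},{"x":0.008,"y":-0.13,"z":0,"rx":0,"ry":0,"rz":2.2,"claw":0},{"x":0.008,"y":-0.149,"z":0,"rx":0,"ry":0,"rz":2.2,"claw":0},{"x":0.008,"y":-0.149,"z":0.01,"rx":0,"ry":0,"rz":2.2,"claw":0},{"x":0.008,"y":-0.149,"z":0.01,"rx":0,"ry":0,"rz":2.2,"claw":0}]'
python3 - <<'E'
from m import *
for i in range(2):
    c=cam("wrist");s=r.observe();print(s["ee_pos"].round(1),np.degrees(R.from_quat(s["eef_rot"]).as_euler("xyz")).round(2),s["ft_force"])
hsv=cv2.cvtColor(c["color"],cv2.COLOR_RGB2HSV).astype(int);h,S,V=hsv[...,0],hsv[...,1],hsv[...,2]
save(c,"w4.png")
E
```

```text
time: 4.75
ee_pos: [439.8, 92.1, 127.5]
eef_rot: [1.0, 0.028, -0.001, 0.0]
ft_force: [0.3, 0.2, -1.0]
width: 0.116
grip_force: 117.9
time: 5.33
ee_pos: [438.7, 239.5, 115.7]
eef_rot: [1.0, 0.01, -0.003, 0.001]
ft_force: [-1.1, -0.4, -1.8]
width: 0.119
grip_force: 118.1
[438.9 238.8 116.3] [179.86   0.31   1.06] [ 0.28128588 -0.9573495  -0.68653772]
[439.6 238.6 117.1] [179.9    0.23   1.  ] [-0.20624344 -0.30225143 -1.94423071]
```

View pics/w4.png

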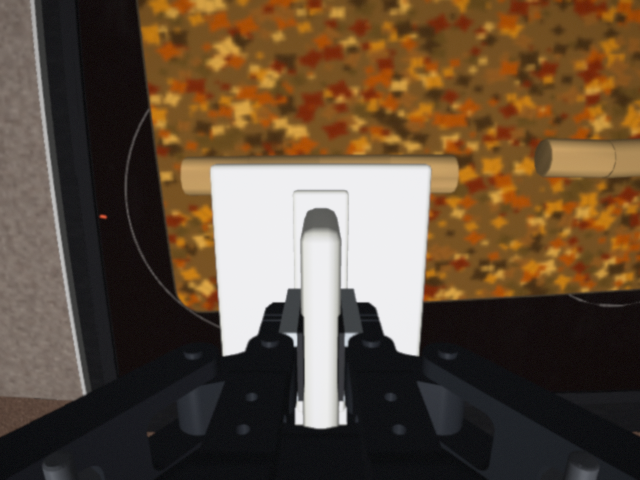

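The view shows the plate held straight (212..431, 165..355) with the left pin from (182,176) to (457,174) ahead of it. I check its position from here.

```bash
python3 - <<'E'
from m import *
c=cam("wrist");s=r.observe();print(s["ee_pos"].round(1))
p=plane(c,[(182,176),(457,174),(320,156)],20);print(p.round(1).tolist(),np.linalg.norm(p[1]-p[0]))
q=plane(c,[(182,176),(457,174)],30);print("at30",np.linalg.norm(q[1]-q[0]))
z=c["T"][2,3];print("plate front corners",[plane(c,[(212,166),(431,166)],zz).round(1).tolist() for zz in(106,112)])
print(depth(c,[(150,120),(250,100),(196,176),(445,176)]).round(1))
E
```

```text
[440.2 238.5 117.9]
[[476.5, 317.1, 20.0], [480.3, 161.3, 20.0], [488.7, 239.1, 20.0]] 155.83121645858188
at30 149.31243396411017
plate front corners [[[490.5, 278.0, 106.0], [491.9, 199.1, 106.0]], [[491.1, 276.4, 112.0], [492.5, 200.7, 112.0]]]
[[507.5 340.8   0.8]
 [518.9 279.5   7.1]
 [477.7 306.4  29. ]
 [480.  170.8  29.2]]
```

```bash
python3 -m inch '[{"x":0.005,"y":0,"z":0.03,"rx":0,"ry":0,"rz":0,"claw":0},{"x":0.005,"y":0,"z":0.055,"rx":0,"ry":0,"rz":0,"claw":0},{"x":0.005,"y":0,"z":0.068,"rx":0,"ry":0,"rz":0,"claw":0},{"x":0.005,"y":0,"z":0.068,"rx":0,"ry":0,"rz":0,"claw":0},{"x":0.005,"y":0,"z":0.068,"rx":0,"ry":0,"rz":0,"claw":0},{"x":0.005,"y":0,"z":0.068,"rx":0,"ry":0,"rz":0,"claw":0}]'
python3 -m inch '[{"x":0,"y":0,"z":0.002,"rx":0,"ry":0,"rz":0,"claw":0},{"x":0,"y":0,"z":0.004,"rx":0,"ry":0,"rz":0,"claw":0},{"x":0,"y":0,"z":0.004,"rx":0,"ry":0,"rz":0,"claw":0},{"x":0,"y":0,"z":0.004,"rx":0,"ry":0,"rz":0,"claw":0}]'
```

```text
time: 5.98
ee_pos: [447.0, 239.5, 52.6]
eef_rot: [1.0, 0.008, 0.001, -0.0]
ft_force: [-0.4, -0.6, -0.2]
width: 0.117
grip_force: 118.2
time: 6.32
ee_pos: [446.1, 239.9, 47.7]
eef_rot: [1.0, 0.009, 0.0, -0.0]
ft_force: [0.3, -0.8, -1.6]
width: 0.118
grip_force: 118.2
```

```bash
python3 -m inch '[{"x":0,"y":0,"z":0.002,"rx":0,"ry":0,"rz":0,"claw":0},{"x":0,"y":0,"z":0.004,"rx":0,"ry":0,"rz":0,"claw":0},{"x":0,"y":0,"z":0.004,"rx":0,"ry":0,"rz":0,"claw":0},{"x":0,"y":0,"z":0.004,"rx":0,"ry":0,"rz":0,"claw":0}]'|grep -E "ee_pos|force"
python3 -m inch '[{"x":0,"y":0,"z":0.001,"rx":0,"ry":0,"rz":0,"claw":0},{"x":0,"y":0,"z":0.001,"rx":0,"ry":0,"rz":0,"claw":0},{"x":0,"y":0,"z":0.001,"rx":0,"ry":0,"rz":0,"claw":0}]'|grep -E "ee_pos|force"
```

```text
ee_pos: [447.1, 240.0, 44.5]
ft_force: [0.8, -1.5, 4.7]
grip_force: 119.0
ee_pos: [447.9, 240.1, 44.3]
ft_force: [0.1, -3.2, 7.5]
grip_force: 119.8
```

```bash
python3 -m inch '[{"x":0,"y":0,"z":0.001,"rx":0,"ry":0,"rz":0,"claw":0},{"x":0,"y":0,"z":0.001,"rx":0,"ry":0,"rz":0,"claw":0},{"x":0,"y":0,"z":0.001,"rx":0,"ry":0,"rz":0,"claw":0}]'|grep -E "ee_pos|force"
```

```text
ee_pos: [448.7, 240.1, 44.2]
ft_force: [0.4, -2.8, 11.1]
grip_force: 120.3
```

```bash
python3 -m inch '[{"x":0.004,"y":0,"z":-0.0005,"rx":0,"ry":0,"rz":0,"claw":0},{"x":0.01,"y":0,"z":-0.0005,"rx":0,"ry":0,"rz":0,"claw":0},{"x":0.015,"y":0,"z":-0.0005,"rx":0,"ry":0,"rz":0,"claw":0},{"x":0.02,"y":0,"z":-0.0005,"rx":0,"ry":0,"rz":0,"claw":0}]'|grep -E "ee_pos|rot|force"
```

```text
ee_pos: [468.4, 240.6, 44.4]
eef_rot: [1.0, 0.009, 0.002, -0.0]
ft_force: [-0.8, -2.0, 10.3]
grip_force: 120.0
```

```bash
python3 -m inch '[{"x":0.006,"y":0,"z":0,"rx":0,"ry":0,"rz":0,"claw":0},{"x":0.012,"y":0,"z":0,"rx":0,"ry":0,"rz":0,"claw":0},{"x":0.018,"y":0,"z":0,"rx":0,"ry":0,"rz":0,"claw":0},{"x":0.025,"y":0,"z":0,"rx":0,"ry":0,"rz":0,"claw":0}]'|grep -E "ee_pos|rot|force"
```

```text
ee_pos: [493.3, 241.3, 44.5]
eef_rot: [1.0, 0.009, 0.002, -0.001]
ft_force: [-0.2, -0.1, 9.3]
grip_force: 120.1
```

```bash
python3 -m inch '[{"x":0.006,"y":0,"z":0,"rx":0,"ry":0,"rz":0,"claw":0},{"x":0.012,"y":0,"z":0,"rx":0,"ry":0,"rz":0,"claw":0},{"x":0.018,"y":0,"z":0,"rx":0,"ry":0,"rz":0,"claw":0},{"x":0.025,"y":0,"z":0,"rx":0,"ry":0,"rz":0,"claw":0}]'|grep -E "ee_pos|rot|force"
python3 -m inch '[{"x":0.006,"y":0,"z":0,"rx":0,"ry":0,"rz":0,"claw":0},{"x":0.012,"y":0,"z":0,"rx":0,"ry":0,"rz":0,"claw":0},{"x":0.018,"y":0,"z":0,"rx":0,"ry":0,"rz":0,"claw":0}]'|grep -E "ee_pos|rot|force"
```

```text
ee_pos: [518.2, 241.9, 44.6]
eef_rot: [1.0, 0.009, 0.002, -0.001]
ft_force: [-0.7, 0.5, 9.8]
grip_force: 120.0
ee_pos: [536.2, 242.4, 44.6]
eef_rot: [1.0, 0.009, 0.002, -0.001]
ft_force: [-0.4, 2.0, 10.3]
grip_force: 119.9
```

```bash
python3 -m inch '[{"x":0.006,"y":0,"z":0,"rx":0,"ry":0,"rz":0,"claw":0},{"x":0.012,"y":0,"z":0,"rx":0,"ry":0,"rz":0,"claw":0},{"x":0.018,"y":0,"z":0,"rx":0,"ry":0,"rz":0,"claw":0},{"x":0.025,"y":0,"z":0,"rx":0,"ry":0,"rz":0,"claw":0}]'|grep -E "ee_pos|rot|force"
```

```text
ee_pos: [560.8, 243.1, 44.5]
eef_rot: [1.0, 0.009, 0.002, -0.001]
ft_force: [0.6, 0.8, 9.0]
grip_force: 119.9
```

```bash
python3 -m inch '[{"x":0.006,"y":0,"z":0,"rx":0,"ry":0,"rz":0,"claw":0},{"x":0.012,"y":0,"z":0,"rx":0,"ry":0,"rz":0,"claw":0},{"x":0.018,"y":0,"z":0,"rx":0,"ry":0,"rz":0,"claw":0},{"x":0.025,"y":0,"z":0,"rx":0,"ry":0,"rz":0,"claw":0},{"x":0.025,"y":0,"z":0,"rx":0,"ry":0,"rz":0,"claw":0}]'|grep -E "ee_pos|rot|force"
python3 -m inch '[{"x":0,"y":0,"z":-0.004,"rx":0,"ry":0,"rz":0,"claw":0},{"x":0,"y":0,"z":-0.01,"rx":0,"ry":0,"rz":0,"claw":0},{"x":0,"y":0,"z":-0.03,"rx":0,"ry":0,"rz":0,"claw":0},{"x":0,"y":0,"z":-0.06,"rx":0,"ry":0,"rz":0,"claw":0},{"x":0,"y":0,"z":-0.075,"rx":0,"ry":0,"rz":0,"claw":0},{"x":0,"y":0,"z":-0.075,"rx":0,"ry":0,"rz":0,"claw":0}]'|grep -E "ee_pos|rot|force"
python3 - <<'E'
from m import *
for i in range(2):
    c=cam("wrist");s=r.observe();print(s["ee_pos"].round(1),s["ft_force"],s["time"])
E
```

```text
ee_pos: [586.6, 243.6, 44.5]
eef_rot: [1.0, 0.009, 0.002, -0.002]
ft_force: [-0.0, 2.6, 9.1]
grip_force: 119.8
ee_pos: [586.4, 243.0, 121.6]
eef_rot: [1.0, 0.009, 0.004, -0.001]
ft_force: [0.2, 0.1, 0.1]
grip_force: 118.2
[585.2 242.6 119. ] [ 0.13898627  0.14184009 -2.06856034] 9.7
[583.8 242.2 116.8] [ 0.13740361  0.66539227 -1.61840399] 9.75
```

```bash
python3 -m inch '[{"x":-0.01,"y":0.017,"z":0,"rx":0,"ry":0,"rz":-1,"claw":0},{"x":-0.03,"y":0.05,"z":0,"rx":0,"ry":0,"rz":-2,"claw":0},{"x":-0.05,"y":0.083,"z":0,"rx":0,"ry":0,"rz":-3,"claw":0},{"x":-0.07,"y":0.116,"z":0,"rx":0,"ry":0,"rz":-4.2,"claw":0},{"x":-0.09,"y":0.149,"z":0,"rx":0,"ry":0,"rz":-4.2,"claw":0},{"x":-0.11,"y":0.182,"z":0,"rx":0,"ry":0,"rz":-4.2,"claw":0},{"x":-0.125,"y":0.207,"z":0,"rx":0,"ry":0,"rz":-4.2,"claw":0},{"x":-0.125,"y":0.207,"z":0,"rx":0,"ry":0,"rz":-4.2,"claw":0}]'
python3 -m inch '[{"x":0,"y":0,"z":0,"rx":0,"ry":0,"rz":0,"claw":0},{"x":0,"y":0,"z":0,"rx":0,"ry":0,"rz":0,"claw":0}]' |grep ee_pos
python3 - <<'E'
from m import *
c=cam("wrist");s=r.observe();print(s["ee_pos"].round(1),s["ft_force"])
hsv=cv2.cvtColor(c["color"],cv2.COLOR_RGB2HSV).astype(int);h,S,V=hsv[...,0],hsv[...,1],hsv[...,2]
m=((h>14)&(h<24)&(S>60)&(S<135)&(V>90)).astype(np.uint8);m[300:]=0
m=cv2.morphologyEx(m,cv2.MORPH_OPEN,np.ones((7,7)))
for k in cv2.findContours(m,cv2.RETR_EXTERNAL,cv2.CHAIN_APPROX_NONE)[0]:
    if cv2.contourArea(k)>500:
        q=cv2.minAreaRect(k);print(q,cv2.boundingRect(k),plane(c,cv2.boxPoints(q),20).round(0).tolist())
save(c,"w5.png")
E
```

```text
time: 10.42
ee_pos: [458.5, 30.0, 113.6]
eef_rot: [0.999, 0.044, -0.003, 0.0]
ft_force: [0.0, -0.7, -0.5]
width: 0.114
grip_force: 118.1
ee_pos: [461.8, 33.2, 115.4]
[462.2  33.5 115.7] [ 0.46539949  0.2822265  -1.84024683]
((195.5, 181.5), (37.0, 29.0), 90.0) (181, 163, 30, 38) [[500.0, 115.0, 20.0], [502.0, 98.0, 20.0], [481.0, 98.0, 20.0], [479.0, 114.0, 20.0]]
((443.0, 177.0), (36.0, 26.0), 90.0) (430, 159, 27, 37) [[515.0, -23.0, 20.0], [517.0, -38.0, 20.0], [497.0, -41.0, 20.0], [495.0, -27.0, 20.0]]
((43.00347137451172, 63.74662399291992), (86.53982543945312, 39.681209564208984), 0.784824550151825) (0, 44, 87, 41) [[537.0, 220.0, 20.0], [559.0, 218.0, 20.0], [560.0, 168.0, 20.0], [539.0, 168.0, 20.0]]
```

View pics/w5.png

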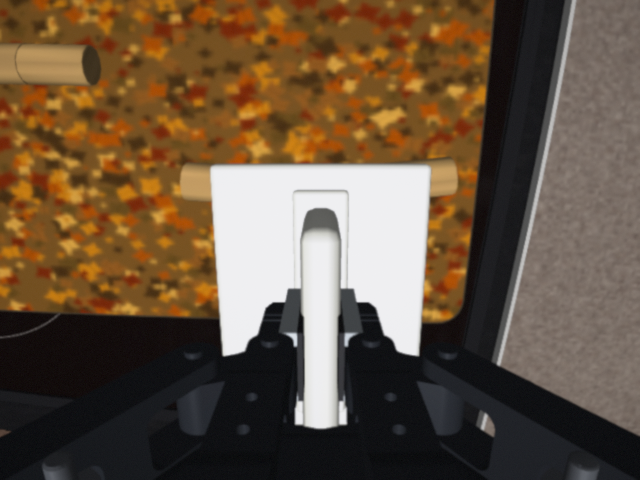

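The plate now sits just behind the right pin, whose ends are at (181,181) and (457,177). The straight pin's end at (95,63) confirms it is on the far half. Now I press the right pin.

```bash
python3 -m inch '[{"x":0.002,"y":0,"z":0.03,"rx":0,"ry":0,"rz":-0.7,"claw":0},{"x":0.002,"y":0,"z":0.055,"rx":0,"ry":0,"rz":-0.7,"claw":0},{"x":0.002,"y":0,"z":0.064,"rx":0,"ry":0,"rz":-0.7,"claw":0},{"x":0.002,"y":0,"z":0.068,"rx":0,"ry":0,"rz":-0.7,"claw":0},{"x":0.002,"y":0,"z":0.068,"rx":0,"ry":0,"rz":-0.7,"claw":0},{"x":0.002,"y":0,"z":0.068,"rx":0,"ry":0,"rz":-0.7,"claw":0}]'|grep -E "ee_pos|rot|force"
python3 -m inch '[{"x":0,"y":0,"z":0.002,"rx":0,"ry":0,"rz":0,"claw":0},{"x":0,"y":0,"z":0.003,"rx":0,"ry":0,"rz":0,"claw":0},{"x":0,"y":0,"z":0.003,"rx":0,"ry":0,"rz":0,"claw":0},{"x":0,"y":0,"z":0.003,"rx":0,"ry":0,"rz":0,"claw":0}]'|grep -E "ee_pos|rot|force"
```

```text
ee_pos: [465.4, 33.5, 49.7]
eef_rot: [0.999, 0.052, 0.001, 0.0]
ft_force: [-0.1, 0.0, -0.9]
grip_force: 118.2
ee_pos: [465.0, 33.2, 46.4]
eef_rot: [0.999, 0.052, 0.001, 0.0]
ft_force: [-0.0, 0.9, -2.0]
grip_force: 118.2
```

```bash
python3 -m inch '[{"x":0,"y":0,"z":0.001,"rx":0,"ry":0,"rz":0,"claw":0},{"x":0,"y":0,"z":0.0015,"rx":0,"ry":0,"rz":0,"claw":0},{"x":0,"y":0,"z":0.0015,"rx":0,"ry":0,"rz":0,"claw":0}]'|grep -E "ee_pos|rot|force"
```

```text
ee_pos: [464.6, 33.2, 44.5]
eef_rot: [0.999, 0.052, -0.0, 0.0]
ft_force: [-0.5, -0.3, -0.1]
grip_force: 116.8
```

```bash
python3 -m inch '[{"x":0,"y":0,"z":0.001,"rx":0,"ry":0,"rz":0,"claw":0},{"x":0,"y":0,"z":0.002,"rx":0,"ry":0,"rz":0,"claw":0},{"x":0,"y":0,"z":0.0022,"rx":0,"ry":0,"rz":0,"claw":0},{"x":0,"y":0,"z":0.0022,"rx":0,"ry":0,"rz":0,"claw":0}]'|grep -E "ee_pos|rot|force"
```

```text
ee_pos: [464.3, 33.2, 41.8]
eef_rot: [0.999, 0.052, -0.0, -0.0]
ft_force: [-0.4, -0.1, -0.3]
grip_force: 116.7
```

```bash
python3 -m inch '[{"x":0,"y":0,"z":0.001,"rx":0,"ry":0,"rz":0,"claw":0},{"x":0,"y":0,"z":0.0015,"rx":0,"ry":0,"rz":0,"claw":0},{"x":0,"y":0,"z":0.0015,"rx":0,"ry":0,"rz":0,"claw":0}]'|grep -E "ee_pos|rot|force"
python3 - <<'E'
from m import *
c=cam("wrist");s=r.observe();print(s["ee_pos"].round(1),s["ft_force"],s["moment"])
hsv=cv2.cvtColor(c["color"],cv2.COLOR_RGB2HSV).astype(int);h,S,V=hsv[...,0],hsv[...,1],hsv[...,2]
m=((h>14)&(h<24)&(S>60)&(S<135)&(V>90)).astype(np.uint8);m[300:]=0
m=cv2.morphologyEx(m,cv2.MORPH_OPEN,np.ones((7,7)))
for k in cv2.findContours(m,cv2.RETR_EXTERNAL,cv2.CHAIN_APPROX_NONE)[0]:
    if cv2.contourArea(k)>500:
        q=cv2.minAreaRect(k);print(q,plane(c,cv2.boxPoints(q),20).round(0).tolist())
print(depth(c,[(220,172),(320,172),(420,172)]).round(1).tolist())
save(c,"w6.png")
E
```

```text
ee_pos: [464.4, 33.2, 40.4]
eef_rot: [0.999, 0.052, -0.0, -0.0]
ft_force: [0.2, -0.6, -0.9]
grip_force: 116.8
[464.5  33.2  40.5] [-0.68709274 -0.20019416 -1.09693883] [ 0.04244879 -0.07981292 -0.02070986]
((320.0235595703125, 215.251953125), (63.53885269165039, 393.94195556640625), 89.84556579589844) [[500.0, 114.0, 20.0], [517.0, -39.0, 20.0], [491.0, -45.0, 20.0], [474.0, 114.0, 20.0]]
[[507.1, 79.0, 7.1], [511.4, 37.8, 7.9], [515.7, -3.3, 6.9]]
```

```bash
python3 - <<'E'
from m import *
for n in("w4.png","w5.png","w6.png"):
    im=cv2.imread("pics/"+n);h=cv2.cvtColor(im,cv2.COLOR_BGR2HSV).astype(int)
    m=((h[...,1]<40)&(h[...,2]>190))
    o=[]
    for u in (230,270,320,370,410):
        v=np.where(m[:,u])[0]; o.append((u,v.min(),v.max()) if len(v) else (u,))
    vv=[np.where(m[v])[0] for v in(180,220,260,300,340)]
    print(n,o,[(int(x.min()),int(x.max())) for x in vv if len(x)])
im=cv2.imread("pics/w6.png");h=cv2.cvtColor(im,cv2.COLOR_BGR2HSV).astype(int)
for v in range(150,330,8): print(v,h[v,150].tolist(),h[v,230].tolist(),h[v,270].tolist())
E
```

```text
w4.png [(230, np.int64(166), np.int64(354)), (270, np.int64(166), np.int64(303)), (320, np.int64(166), np.int64(427)), (370, np.int64(166), np.int64(302)), (410, np.int64(166), np.int64(353))] [(211, 429), (213, 427), (216, 424), (219, 421), (222, 418)]
w5.png [(230, np.int64(166), np.int64(353)), (270, np.int64(166), np.int64(303)), (320, np.int64(166), np.int64(427)), (370, np.int64(166), np.int64(302)), (410, np.int64(166), np.int64(353))] [(211, 540), (213, 531), (216, 424), (219, 421), (222, 418)]
w6.png [(230, np.int64(352), np.int64(355)), (270,), (320, np.int64(350), np.int64(428)), (370,), (410, np.int64(348), np.int64(354))] [(622, 638), (612, 627), (601, 631), (589, 614), (297, 639)]
150 [15, 202, 216] [20, 203, 246] [18, 177, 171]
158 [17, 174, 188] [24, 153, 253] [17, 191, 220]
166 [16, 177, 194] [27, 144, 255] [20, 203, 247]
174 [16, 191, 198] [23, 161, 251] [17, 176, 180]
182 [15, 193, 184] [21, 209, 250] [18, 175, 163]
190 [18, 120, 211] [16, 173, 197] [16, 174, 158]
198 [23, 103, 250] [17, 120, 213] [18, 120, 204]
206 [25, 94, 253] [22, 111, 243] [21, 111, 241]
214 [24, 96, 252] [23, 102, 250] [23, 102, 249]
222 [24, 96, 252] [23, 104, 250] [23, 101, 250]
230 [24, 97, 252] [23, 103, 250] [23, 103, 250]
238 [18, 129, 216] [23, 103, 249] [23, 103, 249]
246 [17, 171, 189] [18, 161, 173] [17, 128, 180]
254 [17, 173, 189] [18, 175, 179] [17, 172, 182]
262 [17, 174, 188] [20, 208, 246] [17, 172, 185]
270 [16, 182, 196] [22, 219, 253] [13, 225, 227]
278 [17, 180, 194] [21, 190, 249] [15, 208, 226]
286 [17, 195, 241] [26, 155, 255] [17, 228, 246]
294 [24, 164, 253] [22, 196, 253] [17, 195, 228]
302 [15, 191, 219] [9, 225, 196] [19, 199, 240]
310 [16, 189, 211] [15, 185, 199] [114, 34, 37]
318 [15, 192, 209] [17, 173, 178] [102, 30, 43]
326 [17, 179, 160] [17, 173, 189] [105, 41, 37]
```

View pics/w6.png

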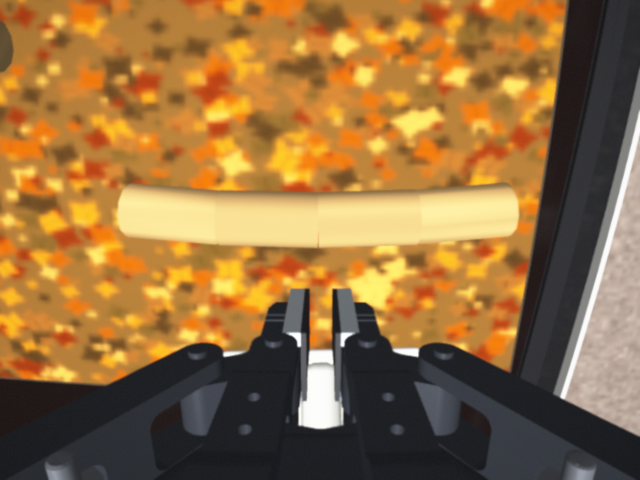

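The plate front is now at row 350 and the rib's front end at row 365, so the smoother has shifted in the hand. I measure it by depth.

```bash
python3 - <<'E'
from m import *
c=cam("wrist");s=r.observe();print(s["ee_pos"].round(1),s["width"],s["grip_force"],s["ft_force"])
T=c["T"]
def tool(uv):
    z=np.array([c["z_map"][v,u] for u,v in uv]);p=rays(c,uv)*z[:,None];H=np.array(c["hand_eye"]);return (p@H[:3,:3].T+H[:3,3]).round(1).tolist()
print("tool rib",tool([(320,370),(320,385),(320,400),(320,420)]),"plate",tool([(230,353),(410,352),(415,352)]),"pad",tool([(297,300),(343,300)]))
print("pin",tool([(320,215),(160,210),(480,210)]))
a=c["z_map"];print("col232",[(v,float(a[v,232].round(0))) for v in range(336,362,3)])
s=cam("side");im=s["color"];save(s,"side2.png")
t=cam("top")
for n,c in(("side",s),("top",t)):
    hsv=cv2.cvtColor(c["color"],cv2.COLOR_RGB2HSV).astype(int)
    m=((hsv[...,1]<30)&(hsv[...,2]>200))
    uv=np.argwhere(m)[:,::-1];p=depth(c,uv)
    k=(p[:,0]>330)&(p[:,0]<600)&(p[:,1]>-60)&(p[:,1]<130)&(p[:,2]>-10)&(p[:,2]<120)
    q=p[k];print(n,k.sum(), np.percentile(q,[2,25,50,75,98],axis=0).round(0).tolist() if k.sum() else "")
E
```

```text
[464.5  33.2  40.5] 0.09351256330596068 116.76308532245457 [ 0.57026894  0.13005609 -1.90287538]
tool rib [[-6.0, 0.4, -29.2], [-8.9, 0.4, -32.6], [-11.7, 0.4, -36.0], [-15.7, 0.4, -39.9]] plate [[-22.3, -35.8, 8.9], [-20.9, 36.0, 7.2], [-21.1, 38.1, 7.6]] pad [[11.1, -7.1, -15.4], [10.8, 7.8, -14.6]]
pin [[33.6, 0.3, 10.9], [35.4, -59.7, 12.3], [35.6, 59.9, 11.4]]
col232 [(336, 193.0), (339, 193.0), (342, 195.0), (345, 195.0), (348, 195.0), (351, 169.0), (354, 168.0), (357, 111.0), (360, 109.0)]
side 82 [[365.0, -16.0, 101.0], [370.0, 13.0, 105.0], [375.0, 24.0, 108.0], [392.0, 28.0, 111.0], [405.0, 53.0, 117.0]]
top 625 [[370.0, 11.0, 47.0], [382.0, 26.0, 68.0], [396.0, 40.0, 89.0], [412.0, 52.0, 105.0], [428.0, 65.0, 116.0]]
```

The smoother has pivoted about 50° (front down) and now hangs by the rib's front end, because the grip was too high on the rounded rib. The pins are undisturbed. I carry it back to the clear worktop, tilt the hand so the plate is level, set it down and regrip deeper.

```bash
python3 -m inch '[{"x":-0.002,"y":0,"z":-0.015,"rx":0,"ry":0,"rz":0,"claw":0},{"x":-0.002,"y":0,"z":-0.035,"rx":0,"ry":0,"rz":0,"claw":0},{"x":-0.002,"y":0,"z":-0.06,"rx":0,"ry":0,"rz":0,"claw":0},{"x":-0.002,"y":0,"z":-0.08,"rx":0,"ry":0,"rz":0,"claw":0},{"x":-0.002,"y":0,"z":-0.09,"rx":0,"ry":0,"rz":0,"claw":0},{"x":-0.002,"y":0,"z":-0.09,"rx":0,"ry":0,"rz":0,"claw":0}]' 80 | grep -E "ee_pos|force|width"
python3 -m inch '[{"x":0.004,"y":0.02,"z":0,"rx":0,"ry":0,"rz":0,"claw":0},{"x":0.009,"y":0.045,"z":0,"rx":0,"ry":0,"rz":0,"claw":0},{"x":0.015,"y":0.075,"z":0,"rx":0,"ry":0,"rz":0,"claw":0},{"x":0.021,"y":0.105,"z":0,"rx":0,"ry":0,"rz":0,"claw":0},{"x":0.027,"y":0.135,"z":0,"rx":0,"ry":0,"rz":0,"claw":0},{"x":0.033,"y":0.165,"z":0,"rx":0,"ry":0,"rz":0,"claw":0},{"x":0.039,"y":0.195,"z":0,"rx":0,"ry":0,"rz":0,"claw":0},{"x":0.044,"y":0.215,"z":0,"rx":0,"ry":0,"rz":0,"claw":0}]' | grep -E "time|ee_pos|force|width"
python3 -m inch '[{"x":0,"y":0,"z":0,"rx":0,"ry":7,"rz":0,"claw":0},{"x":0,"y":0,"z":0,"rx":0,"ry":14,"rz":0,"claw":0},{"x":0,"y":0,"z":0,"rx":0,"ry":21,"rz":0,"claw":0},{"x":0,"y":0,"z":0,"rx":0,"ry":28,"rz":0,"claw":0},{"x":0,"y":0,"z":0,"rx":0,"ry":35,"rz":0,"claw":0},{"x":0,"y":0,"z":0,"rx":0,"ry":42,"rz":0,"claw":0},{"x":0,"y":0,"z":0,"rx":0,"ry":48,"rz":0,"claw":0},{"x":0,"y":0,"z":0,"rx":0,"ry":48,"rz":0,"claw":0}]' | grep -E "time|ee_pos|rot|force|width"
python3 - <<'E'
from m import *
c=cam("wrist");s=r.observe();print(s["ee_pos"].round(1),s["q"].round(2))
def world(uv): return depth(c,uv).round(1).tolist()
H=np.array(c["hand_eye"])
hsv=cv2.cvtColor(c["color"],cv2.COLOR_RGB2HSV).astype(int);m=((hsv[...,1]<40)&(hsv[...,2]>150))
for u in(230,320,410):
    v=np.where(m[300:450,u])[0]+300;print(u,v.min() if len(v) else None,v.max() if len(v) else None)
print("rib",world([(320,370),(320,385),(320,400),(320,420)]),"plate",world([(230,353),(410,352)]))
for n in("side","top"):
    c=cam(n);hsv=cv2.cvtColor(c["color"],cv2.COLOR_RGB2HSV).astype(int)
    m=((hsv[...,1]<30)&(hsv[...,2]>180));uv=np.argwhere(m)[:,::-1];p=depth(c,uv)
    k=(p[:,0]>330)&(p[:,0]<600)&(p[:,1]>-260)&(p[:,1]<-100)&(p[:,2]>40)&(p[:,2]<200)
    q=p[k];print(n,k.sum(), np.percentile(q,[2,25,50,75,98],axis=0).round(0).tolist() if k.sum() else "")
    if k.sum()>50:
        A=np.c_[q[:,:2],np.ones(len(q))];print("slope",np.linalg.lstsq(A,q[:,2],rcond=None)[0].round(2))
E
```

```text
ee_pos: [464.5, 32.9, 133.6]
ft_force: [-0.1, 0.3, -1.6]
width: 0.096
grip_force: 116.9
time: 13.67
ee_pos: [527.9, -178.4, 128.5]
ft_force: [0.1, 0.1, -0.3]
width: 0.096
grip_force: 116.8
time: 14.33
ee_pos: [524.0, -174.2, 123.4]
eef_rot: [0.914, 0.044, 0.403, -0.024]
ft_force: [-0.8, 0.9, -2.8]
width: 0.094
grip_force: 116.7
[ 525.4 -175.1  125.5] [-0.75 -0.38  2.34  0.9   0.79  0.19]
230 300 355
320 301 428
410 312 355
rib [[498.4, -177.3, 138.0], [493.4, -177.8, 140.0], [489.5, -178.2, 138.1], [483.6, -178.8, 139.9]] plate [[511.5, -139.3, 101.5], [518.5, -210.8, 102.9]]
side 764 [[410.0, -225.0, 98.0], [427.0, -211.0, 101.0], [452.0, -196.0, 103.0], [484.0, -186.0, 105.0], [517.0, -153.0, 141.0]]
slope [0.000e+00 1.200e-01 1.291e+02]
top 410 [[410.0, -215.0, 102.0], [435.0, -168.0, 106.0], [491.0, -158.0, 108.0], [510.0, -150.0, 110.0], [523.0, -139.0, 194.0]]
slope [9.000e-02 2.000e-02 7.446e+01]
```

Now the plate is level: its top is at about 103–105 mm from x 410 to 517 and the rib top is at 139. I lower it.

```bash
python3 -m inch '[{"x":-0.0148,"y":0,"z":0.0135,"rx":0,"ry":0,"rz":0,"claw":0},{"x":-0.0369,"y":0,"z":0.0337,"rx":0,"ry":0,"rz":0,"claw":0},{"x":-0.0554,"y":0,"z":0.0505,"rx":0,"ry":0,"rz":0,"claw":0},{"x":-0.0635,"y":0,"z":0.058,"rx":0,"ry":0,"rz":0,"claw":0},{"x":-0.0664,"y":0,"z":0.0607,"rx":0,"ry":0,"rz":0,"claw":0},{"x":-0.0664,"y":0,"z":0.0607,"rx":0,"ry":0,"rz":0,"claw":0},{"x":-0.0664,"y":0,"z":0.0607,"rx":0,"ry":0,"rz":0,"claw":0}]' | grep -E "time|ee_pos|force|width"
python3 -m inch '[{"x":-0.0015,"y":0,"z":0.0013,"rx":0,"ry":0,"rz":0,"claw":0},{"x":-0.003,"y":0,"z":0.0027,"rx":0,"ry":0,"rz":0,"claw":0},{"x":-0.003,"y":0,"z":0.0027,"rx":0,"ry":0,"rz":0,"claw":0},{"x":-0.003,"y":0,"z":0.0027,"rx":0,"ry":0,"rz":0,"claw":0}]' | grep -E "time|ee_pos|force|width"
```

```text
time: 15.07
ee_pos: [530.6, -176.8, 42.2]
ft_force: [-0.7, 0.3, -0.6]
width: 0.095
grip_force: 116.9
time: 15.4
ee_pos: [529.4, -176.4, 37.2]
ft_force: [-1.0, 0.1, -0.7]
width: 0.095
grip_force: 116.9
```

```bash
python3 -m inch '[{"x":-0.0015,"y":0,"z":0.0013,"rx":0,"ry":0,"rz":0,"claw":0},{"x":-0.0015,"y":0,"z":0.0013,"rx":0,"ry":0,"rz":0,"claw":0},{"x":-0.0015,"y":0,"z":0.0013,"rx":0,"ry":0,"rz":0,"claw":0}]' | grep -E "time|ee_pos|force|width"
```

```text
time: 15.65
ee_pos: [529.0, -176.2, 34.5]
ft_force: [-0.6, 0.1, -1.2]
width: 0.094
grip_force: 116.9
```

```bash
python3 -m inch '[{"x":-0.0015,"y":0,"z":0.0013,"rx":0,"ry":0,"rz":0,"claw":0},{"x":-0.003,"y":0,"z":0.0027,"rx":0,"ry":0,"rz":0,"claw":0},{"x":-0.003,"y":0,"z":0.0027,"rx":0,"ry":0,"rz":0,"claw":0},{"x":-0.003,"y":0,"z":0.0027,"rx":0,"ry":0,"rz":0,"claw":0}]' | grep -E "ee_pos|force"
python3 -m inch '[{"x":-0.0015,"y":0,"z":0.0013,"rx":0,"ry":0,"rz":0,"claw":0},{"x":-0.0015,"y":0,"z":0.0013,"rx":0,"ry":0,"rz":0,"claw":0},{"x":-0.0015,"y":0,"z":0.0013,"rx":0,"ry":0,"rz":0,"claw":0}]' | grep -E "ee_pos|force"
python3 -m inch '[{"x":-0.0015,"y":0,"z":0.0013,"rx":0,"ry":0,"rz":0,"claw":0},{"x":-0.0015,"y":0,"z":0.0013,"rx":0,"ry":0,"rz":0,"claw":0},{"x":-0.0015,"y":0,"z":0.0013,"rx":0,"ry":0,"rz":0,"claw":0}]' | grep -E "ee_pos|force"
```

```text
ee_pos: [529.0, -176.1, 30.2]
ft_force: [0.5, -0.1, -1.0]
grip_force: 116.9
ee_pos: [529.0, -176.2, 28.4]
ft_force: [0.6, -0.6, -1.5]
grip_force: 116.9
ee_pos: [529.0, -176.2, 26.4]
ft_force: [0.5, -0.3, -1.2]
grip_force: 116.9
```

```bash
python3 -m inch '[{"x":-0.0015,"y":0,"z":0.0013,"rx":0,"ry":0,"rz":0,"claw":0},{"x":-0.0015,"y":0,"z":0.0013,"rx":0,"ry":0,"rz":0,"claw":0},{"x":-0.0015,"y":0,"z":0.0013,"rx":0,"ry":0,"rz":0,"claw":0}]' | grep -E "ee_pos|force"
python3 -m inch '[{"x":0,"y":0,"z":0,"rx":0,"ry":0,"rz":0,"claw":0.02},{"x":0,"y":0,"z":0,"rx":0,"ry":0,"rz":0,"claw":0.04},{"x":0,"y":0,"z":0,"rx":0,"ry":0,"rz":0,"claw":0.05},{"x":0,"y":0,"z":0,"rx":0,"ry":0,"rz":0,"claw":0.05},{"x":0,"y":0,"z":0,"rx":0,"ry":0,"rz":0,"claw":0.05},{"x":0,"y":0,"z":0,"rx":0,"ry":0,"rz":0,"claw":0.05}]' | grep -E "ee_pos|force|width"
```

```text
ee_pos: [528.9, -176.2, 24.4]
ft_force: [0.0, 0.3, -0.6]
grip_force: 117.0
ee_pos: [529.1, -176.3, 24.8]
ft_force: [-0.2, -0.2, 0.9]
width: 0.585
grip_force: 0.0
```

```bash
python3 -m inch '[{"x":0.0148,"y":0,"z":-0.0135,"rx":0,"ry":0,"rz":0,"claw":0.05},{"x":0.0369,"y":0,"z":-0.0337,"rx":0,"ry":0,"rz":0,"claw":0.05},{"x":0.06,"y":0,"z":-0.055,"rx":0,"ry":0,"rz":0,"claw":0.05},{"x":0.0886,"y":0,"z":-0.081,"rx":0,"ry":0,"rz":0,"claw":0.05},{"x":0.0886,"y":0,"z":-0.081,"rx":0,"ry":0,"rz":0,"claw":0.05}]' | grep -E "ee_pos|force"
python3 -m inch '[{"x":-0.005,"y":0,"z":0,"rx":0,"ry":-7,"rz":0,"claw":0.05},{"x":-0.01,"y":0,"z":-0.005,"rx":0,"ry":-14,"rz":0,"claw":0.05},{"x":-0.015,"y":0,"z":-0.01,"rx":0,"ry":-21,"rz":0,"claw":0.05},{"x":-0.02,"y":0,"z":-0.018,"rx":0,"ry":-28,"rz":0,"claw":0.05},{"x":-0.03,"y":0,"z":-0.03,"rx":0,"ry":-35,"rz":0,"claw":0.05},{"x":-0.04,"y":0,"z":-0.04,"rx":0,"ry":-42,"rz":0,"claw":0.05},{"x":-0.044,"y":0,"z":-0.049,"rx":0,"ry":-47.6,"rz":0,"claw":0.05},{"x":-0.044,"y":0,"z":-0.049,"rx":0,"ry":-47.6,"rz":0,"claw":0.05}]' | grep -E "time|ee_pos|rot|force"
python3 -m inch '[{"x":0,"y":0,"z":0,"rx":0,"ry":0,"rz":0,"claw":0.05},{"x":0,"y":0,"z":0,"rx":0,"ry":0,"rz":0,"claw":0.05}]' | grep -E "ee_pos"
cat > sm.py <<'E'
from m import *
c=cam("wrist");s=r.observe();e=R.from_quat(s["eef_rot"]).as_matrix();print(s["time"],s["ee_pos"].round(1),"toolx",e[:,0].round(3),"toolz",e[:,2].round(3))
hsv=cv2.cvtColor(c["color"],cv2.COLOR_RGB2HSV).astype(int);m=((hsv[...,1]<35)&(hsv[...,2]>190));m[350:]=0
for k in rects(c,m,3000,60000):
    q=cv2.minAreaRect(k);p=plane(c,cv2.boxPoints(q),6);print(q,p.round(1).tolist(),p.mean(0).round(1))
    print("depth range",np.percentile(depth(c,[(int(a),int(b)) for a,b in k.reshape(-1,2)])[:,2],[5,50,95]).round(1))
E
python3 sm.py
```

```text
ee_pos: [531.6, -179.4, 155.2]
ft_force: [0.7, -1.3, 2.0]
grip_force: 0.0
time: 18.32
ee_pos: [464.3, -183.2, 145.7]
eef_rot: [0.999, 0.053, 0.003, 0.0]
ft_force: [1.1, -0.3, 1.3]
grip_force: 0.0
ee_pos: [462.4, -182.8, 144.0]
18.5333 [ 462.1 -182.9  144. ] toolx [0.995 0.103 0.008] toolz [ 0.008  0.002 -1.   ]
((323.3607177734375, 216.81539916992188), (154.48728942871094, 118.41180419921875), 88.80650329589844) [[516.0, -139.7, 6.0], [525.5, -215.9, 6.0], [420.0, -232.9, 6.0], [409.4, -149.5, 6.0]] [ 467.7 -184.5    6. ]
depth range [-5.4  0.4  1.9]
```

```bash
python3 -m inch '[{"x":0.003,"y":0.002,"z":0.03,"rx":0,"ry":0,"rz":-1.2,"claw":0.05},{"x":0.003,"y":0.002,"z":0.065,"rx":0,"ry":0,"rz":-1.2,"claw":0.05},{"x":0.003,"y":0.002,"z":0.095,"rx":0,"ry":0,"rz":-1.2,"claw":0.05},{"x":0.003,"y":0.002,"z":0.115,"rx":0,"ry":0,"rz":-1.2,"claw":0.05},{"x":0.003,"y":0.002,"z":0.125,"rx":0,"ry":0,"rz":-1.2,"claw":0.05},{"x":0.003,"y":0.002,"z":0.125,"rx":0,"ry":0,"rz":-1.2,"claw":0.05},{"x":0.003,"y":0.002,"z":0.125,"rx":0,"ry":0,"rz":-1.2,"claw":0.05},{"x":0.003,"y":0.002,"z":0.125,"rx":0,"ry":0,"rz":-1.2,"claw":0.05}]'
python3 -m inch '[{"x":0,"y":0,"z":0,"rx":0,"ry":0,"rz":0,"claw":0.03},{"x":0,"y":0,"z":0,"rx":0,"ry":0,"rz":0,"claw":0.03},{"x":0,"y":0,"z":0,"rx":0,"ry":0,"rz":0,"claw":0.03},{"x":0,"y":0,"z":0,"rx":0,"ry":0,"rz":0,"claw":0.03}]'
python3 - <<'E'
from m import *
c=cam("wrist");s=r.observe();print(s["ee_pos"],s["ft_force"],s["width"])
hsv=cv2.cvtColor(c["color"],cv2.COLOR_RGB2HSV).astype(int);m=((hsv[...,1]<40)&(hsv[...,2]>170))
for u in(230,250,390,410): v=np.where(m[:350,u])[0];print(u,v.min() if len(v) else None)
print([(int(np.where(m[v])[0].min()),int(np.where(m[v])[0].max())) for v in(190,220,240)])
E
```

```text
time: 19.2
ee_pos: [467.8, -185.5, 21.6]
eef_rot: [0.998, 0.062, 0.005, 0.001]
ft_force: [0.4, -0.3, 0.5]
width: 0.59
grip_force: 0.0
time: 19.53
ee_pos: [467.2, -185.0, 20.5]
eef_rot: [0.998, 0.062, 0.004, 0.0]
ft_force: [0.4, -0.1, 0.2]
width: 0.348
grip_force: 0.0
[ 466.98079934 -184.86531975   20.29680728] [0.02266018 0.37700478 0.82551797] 0.3505959905715587
230 156
250 156
390 156
410 156
[(121, 418), (121, 417), (121, 415)]
```

```bash
python3 -m inch '[{"x":0,"y":0,"z":0.004,"rx":0,"ry":0,"rz":0,"claw":0.03},{"x":0,"y":0,"z":0.008,"rx":0,"ry":0,"rz":0,"claw":0.02},{"x":0,"y":0,"z":0.009,"rx":0,"ry":0,"rz":0,"claw":0.02},{"x":0,"y":0,"z":0.009,"rx":0,"ry":0,"rz":0,"claw":0.02},{"x":0,"y":0,"z":0.009,"rx":0,"ry":0,"rz":0,"claw":0.02}]'
python3 -m inch '[{"x":0,"y":0,"z":0,"rx":0,"ry":0,"rz":0,"claw":0},{"x":0,"y":0,"z":0,"rx":0,"ry":0,"rz":0,"claw":0},{"x":0,"y":0,"z":0,"rx":0,"ry":0,"rz":0,"claw":0},{"x":0,"y":0,"z":0,"rx":0,"ry":0,"rz":0,"claw":0},{"x":0,"y":0,"z":0,"rx":0,"ry":0,"rz":0,"claw":0},{"x":0,"y":0,"z":0,"rx":0,"ry":0,"rz":0,"claw":0}]' 70
```

```text
time: 20.0
ee_pos: [466.5, -184.6, 10.4]
eef_rot: [0.998, 0.062, 0.003, -0.0]
ft_force: [-0.0, 0.1, -0.2]
width: 0.231
grip_force: 0.0
time: 20.5
ee_pos: [466.8, -184.8, 10.8]
eef_rot: [0.998, 0.062, 0.004, -0.0]
ft_force: [0.1, -1.0, -0.8]
width: 0.129
grip_force: 69.5
```

```bash
python3 -m inch '[{"x":0,"y":0,"z":-0.01,"rx":0,"ry":0,"rz":0,"claw":0},{"x":0,"y":0,"z":-0.035,"rx":0,"ry":0,"rz":0,"claw":0},{"x":0,"y":0,"z":-0.07,"rx":0,"ry":0,"rz":0,"claw":0},{"x":0,"y":0,"z":-0.095,"rx":0,"ry":0,"rz":0,"claw":0},{"x":0,"y":0,"z":-0.105,"rx":0,"ry":0,"rz":0,"claw":0},{"x":0,"y":0,"z":-0.105,"rx":0,"ry":0,"rz":0,"claw":0}]'|grep -E "ee_pos|force|width"
python3 -m inch '[{"x":0.003,"y":-0.02,"z":0,"rx":0,"ry":0,"rz":1,"claw":0},{"x":0.0074,"y":-0.055,"z":0,"rx":0,"ry":0,"rz":1,"claw":0},{"x":0.012,"y":-0.09,"z":0,"rx":0,"ry":0,"rz":1,"claw":0},{"x":0.017,"y":-0.125,"z":0,"rx":0,"ry":0,"rz":1,"claw":0},{"x":0.0217,"y":-0.16,"z":0,"rx":0,"ry":0,"rz":1,"claw":0},{"x":0.0264,"y":-0.195,"z":0,"rx":0,"ry":0,"rz":1,"claw":0},{"x":0.029,"y":-0.216,"z":0,"rx":0,"ry":0,"rz":1,"claw":0},{"x":0.029,"y":-0.216,"z":0,"rx":0,"ry":0,"rz":1,"claw":0}]'|grep -E "ee_pos|force|width"
python3 -m inch '[{"x":0,"y":0,"z":0,"rx":0,"ry":0,"rz":0,"claw":0},{"x":0,"y":0,"z":0,"rx":0,"ry":0,"rz":0,"claw":0},{"x":0,"y":0,"z":0,"rx":0,"ry":0,"rz":0,"claw":0}]'|grep -E "ee_pos|force|width"
cat > ph.py <<'E'
from m import *
c=cam("wrist");s=r.observe();print(s["time"],s["ee_pos"].round(1),s["ft_force"].round(1),s["width"])
hsv=cv2.cvtColor(c["color"],cv2.COLOR_RGB2HSV).astype(int);h,S,V=hsv[...,0],hsv[...,1],hsv[...,2]
m=(S<40)&(V>170)
print("plate top row",[np.where(m[100:330,u])[0].min()+100 if m[100:330,u].any() else None for u in(230,270,370,410)],"sides",[(v,int(np.where(m[v,150:490])[0].min())+150,int(np.where(m[v,150:490])[0].max())+150) for v in(180,220) if m[v,150:490].any()])
H=np.array(c["hand_eye"])
for uv in[(225,180),(415,180),(250,260),(390,260),(320,300)]:
    p=rays(c,[uv])[0]*c["z_map"][uv[1],uv[0]];print("tool",uv,(H[:3,:3]@p+H[:3,3]).round(1))
m=((h>14)&(h<24)&(S>60)&(S<135)&(V>90)).astype(np.uint8);m[300:]=0
m=cv2.morphologyEx(m,cv2.MORPH_OPEN,np.ones((7,7)))
for k in cv2.findContours(m,cv2.RETR_EXTERNAL,cv2.CHAIN_APPROX_NONE)[0]:
    if cv2.contourArea(k)>400:
        q=cv2.boundingRect(k);x,y,w,hh=q;print("pin",q,plane(c,[(x,y+hh/2),(x+w,y+hh/2)],22).round(1).tolist())
E
python3 ph.py
```

```text
ee_pos: [468.0, -185.9, 119.5]
ft_force: [-0.1, -0.7, -1.1]
width: 0.126
grip_force: 69.2
ee_pos: [466.0, 36.6, 113.4]
ft_force: [0.1, -0.1, -1.1]
width: 0.128
grip_force: 69.2
ee_pos: [467.5, 32.2, 115.0]
ft_force: [0.1, 0.4, -1.2]
width: 0.127
grip_force: 69.2
21.9667 [467.7  32.1 115.3] [-0.5  0.2 -1.3] 0.12689491389774327
plate top row [np.int64(156), np.int64(156), np.int64(156), np.int64(156)] sides [(180, 212, 429), (220, 214, 426)]
tool (225, 180) [ 46.8 -33.8   9.5]
tool (415, 180) [46.6 34.7 10.7]
tool (250, 260) [ 16.7 -26.1   9.6]
tool (390, 260) [16.6 26.7  9.8]
tool (320, 300) [ 16.1   0.4 -27.2]
pin (429, 172, 25, 37) [[505.2, -25.4, 22.0], [506.7, -39.5, 22.0]]
pin (180, 172, 33, 38) [[490.2, 113.8, 22.0], [492.1, 95.1, 22.0]]
pin (0, 51, 87, 42) [[546.9, 218.1, 22.0], [550.0, 167.1, 22.0]]
```

```bash
python3 -m inch '[{"x":0,"y":-0.002,"z":0.03,"rx":0,"ry":0,"rz":0,"claw":0},{"x":0,"y":-0.002,"z":0.055,"rx":0,"ry":0,"rz":0,"claw":0},{"x":0,"y":-0.002,"z":0.066,"rx":0,"ry":0,"rz":0,"claw":0},{"x":0,"y":-0.002,"z":0.068,"rx":0,"ry":0,"rz":0,"claw":0},{"x":0,"y":-0.002,"z":0.068,"rx":0,"ry":0,"rz":0,"claw":0},{"x":0,"y":-0.002,"z":0.068,"rx":0,"ry":0,"rz":0,"claw":0}]'|grep -E "ee_pos|force"
python3 -m inch '[{"x":0,"y":0,"z":0.001,"rx":0,"ry":0,"rz":0,"claw":0},{"x":0,"y":0,"z":0.002,"rx":0,"ry":0,"rz":0,"claw":0},{"x":0,"y":0,"z":0.002,"rx":0,"ry":0,"rz":0,"claw":0}]'|grep -E "ee_pos|force|width"
```

```text
ee_pos: [469.1, 34.7, 49.0]
ft_force: [0.4, -0.6, -1.5]
grip_force: 69.2
ee_pos: [468.7, 35.1, 46.6]
ft_force: [-0.2, 0.6, -1.6]
width: 0.126
grip_force: 69.2
```

```bash
python3 -m inch '[{"x":0,"y":0,"z":0.001,"rx":0,"ry":0,"rz":0,"claw":0},{"x":0,"y":0,"z":0.0015,"rx":0,"ry":0,"rz":0,"claw":0},{"x":0,"y":0,"z":0.0015,"rx":0,"ry":0,"rz":0,"claw":0}]'|grep -E "ee_pos|force|width"
```

```text
ee_pos: [468.9, 35.2, 45.2]
ft_force: [-1.6, 0.5, 3.2]
width: 0.127
grip_force: 69.9
```

```bash
python3 -m inch '[{"x":0,"y":0,"z":0.001,"rx":0,"ry":0,"rz":0,"claw":0},{"x":0,"y":0,"z":0.0014,"rx":0,"ry":0,"rz":0,"claw":0},{"x":0,"y":0,"z":0.0014,"rx":0,"ry":0,"rz":0,"claw":0}]'|grep -E "ee_pos|force|width"
python3 -m inch '[{"x":0.004,"y":0,"z":-0.0007,"rx":0,"ry":0,"rz":0,"claw":0},{"x":0.007,"y":0,"z":-0.0014,"rx":0,"ry":0,"rz":0,"claw":0},{"x":0.01,"y":0,"z":-0.0018,"rx":0,"ry":0,"rz":0,"claw":0}]'|grep -E "ee_pos|rot|force|width"
```

```text
ee_pos: [470.1, 35.3, 45.2]
ft_force: [-1.7, 1.4, 8.4]
width: 0.127
grip_force: 70.9
ee_pos: [479.8, 36.3, 46.8]
eef_rot: [0.999, 0.053, 0.005, -0.0]
ft_force: [-2.6, 0.3, 7.9]
width: 0.127
grip_force: 70.6
```

```bash
python3 -m inch '[{"x":0.0035,"y":0,"z":-0.0006,"rx":0,"ry":0,"rz":0,"claw":0},{"x":0.007,"y":0,"z":-0.0011,"rx":0,"ry":0,"rz":0,"claw":0},{"x":0.01,"y":0,"z":-0.0015,"rx":0,"ry":0,"rz":0,"claw":0}]'|grep -E "ee_pos|force"
python3 -m inch '[{"x":0.0035,"y":0,"z":-0.0003,"rx":0,"ry":0,"rz":0,"claw":0},{"x":0.007,"y":0,"z":-0.0006,"rx":0,"ry":0,"rz":0,"claw":0},{"x":0.01,"y":0,"z":-0.0008,"rx":0,"ry":0,"rz":0,"claw":0}]'|grep -E "ee_pos|force"
```

```text
ee_pos: [489.7, 37.3, 48.1]
ft_force: [-1.8, 0.2, 6.8]
grip_force: 70.3
ee_pos: [499.7, 38.4, 49.0]
ft_force: [-1.0, -0.1, 6.2]
grip_force: 70.2
```

```bash
python3 -m inch '[{"x":0.004,"y":0,"z":0.0003,"rx":0,"ry":0,"rz":0,"claw":0},{"x":0.008,"y":0,"z":0.0005,"rx":0,"ry":0,"rz":0,"claw":0},{"x":0.012,"y":0,"z":0.0009,"rx":0,"ry":0,"rz":0,"claw":0}]'|grep -E "ee_pos|force"
python3 -m inch '[{"x":0.004,"y":0,"z":0.0005,"rx":0,"ry":0,"rz":0,"claw":0},{"x":0.008,"y":0,"z":0.001,"rx":0,"ry":0,"rz":0,"claw":0}]'|grep -E "ee_pos|force"
```

```text
ee_pos: [512.5, 39.8, 49.0]
ft_force: [-0.6, -0.7, 8.8]
grip_force: 70.8
ee_pos: [521.1, 40.6, 48.6]
ft_force: [-0.1, 1.0, 9.3]
grip_force: 70.9
```

```bash
python3 -m inch '[{"x":0.0035,"y":0,"z":0.0004,"rx":0,"ry":0,"rz":0,"claw":0},{"x":0.007,"y":0,"z":0.0009,"rx":0,"ry":0,"rz":0,"claw":0},{"x":0.01,"y":0,"z":0.0014,"rx":0,"ry":0,"rz":0,"claw":0}]'|grep -E "ee_pos|force"
python3 -m inch '[{"x":0.0035,"y":0,"z":0.0005,"rx":0,"ry":0,"rz":0,"claw":0},{"x":0.007,"y":0,"z":0.0011,"rx":0,"ry":0,"rz":0,"claw":0},{"x":0.01,"y":0,"z":0.0017,"rx":0,"ry":0,"rz":0,"claw":0}]'|grep -E "ee_pos|force"
```

```text
ee_pos: [531.4, 41.6, 47.4]
ft_force: [0.5, 0.8, 9.8]
grip_force: 70.8
ee_pos: [541.2, 42.6, 45.6]
ft_force: [1.6, -0.0, 8.2]
grip_force: 70.7
```

```bash
python3 -m inch '[{"x":0.004,"y":0,"z":0,"rx":0,"ry":0,"rz":0,"claw":0},{"x":0.008,"y":0,"z":-0.0002,"rx":0,"ry":0,"rz":0,"claw":0},{"x":0.012,"y":0,"z":-0.0003,"rx":0,"ry":0,"rz":0,"claw":0}]'|grep -E "ee_pos|force"
python3 -m inch '[{"x":0.004,"y":0,"z":-0.0002,"rx":0,"ry":0,"rz":0,"claw":0},{"x":0.008,"y":0,"z":-0.0003,"rx":0,"ry":0,"rz":0,"claw":0},{"x":0.012,"y":0,"z":-0.0004,"rx":0,"ry":0,"rz":0,"claw":0}]'|grep -E "ee_pos|force"
```

```text
ee_pos: [552.0, 43.8, 45.4]
ft_force: [-0.6, -0.0, 9.1]
grip_force: 70.7
ee_pos: [563.8, 45.0, 45.9]
ft_force: [-0.9, -0.8, 8.6]
grip_force: 70.6
```

```bash
python3 -m inch '[{"x":0.004,"y":0,"z":0,"rx":0,"ry":0,"rz":0,"claw":0},{"x":0.008,"y":0,"z":0,"rx":0,"ry":0,"rz":0,"claw":0},{"x":0.012,"y":0,"z":0,"rx":0,"ry":0,"rz":0,"claw":0}]'|grep -E "ee_pos|force"
python3 -m inch '[{"x":0.004,"y":0,"z":0,"rx":0,"ry":0,"rz":0,"claw":0},{"x":0.008,"y":0,"z":0.0001,"rx":0,"ry":0,"rz":0,"claw":0},{"x":0.012,"y":0,"z":0.0002,"rx":0,"ry":0,"rz":0,"claw":0}]'|grep -E "ee_pos|force"
python3 -m inch '[{"x":0.004,"y":0,"z":0.0002,"rx":0,"ry":0,"rz":0,"claw":0},{"x":0.008,"y":0,"z":0.0003,"rx":0,"ry":0,"rz":0,"claw":0},{"x":0.012,"y":0,"z":0.0005,"rx":0,"ry":0,"rz":0,"claw":0}]'|grep -E "time|ee_pos|force"
```

```text
ee_pos: [575.8, 46.3, 46.0]
ft_force: [-0.5, -0.6, 7.9]
grip_force: 70.6
ee_pos: [587.8, 47.6, 46.0]
ft_force: [-0.1, 1.0, 8.4]
grip_force: 70.6
time: 26.13
ee_pos: [599.8, 48.9, 45.6]
ft_force: [-1.1, 0.1, 8.2]
grip_force: 70.6
```

```bash
python3 -m inch '[{"x":0,"y":0,"z":-0.003,"rx":0,"ry":0,"rz":0,"claw":0},{"x":0,"y":0,"z":-0.006,"rx":0,"ry":0,"rz":0,"claw":0},{"x":0,"y":0,"z":-0.02,"rx":0,"ry":0,"rz":0,"claw":0},{"x":0,"y":0,"z":-0.045,"rx":0,"ry":0,"rz":0,"claw":0},{"x":0,"y":0,"z":-0.07,"rx":0,"ry":0,"rz":0,"claw":0},{"x":0,"y":0,"z":-0.075,"rx":0,"ry":0,"rz":0,"claw":0},{"x":0,"y":0,"z":-0.075,"rx":0,"ry":0,"rz":0,"claw":0}]'|grep -E "ee_pos|force|width"
python3 -m inch '[{"x":-0.018,"y":0.02,"z":0,"rx":0,"ry":0,"rz":1,"claw":0},{"x":-0.04,"y":0.045,"z":0,"rx":0,"ry":0,"rz":2,"claw":0},{"x":-0.065,"y":0.073,"z":0,"rx":0,"ry":0,"rz":3,"claw":0},{"x":-0.09,"y":0.101,"z":0,"rx":0,"ry":0,"rz":3,"claw":0},{"x":-0.115,"y":0.13,"z":0,"rx":0,"ry":0,"rz":3,"claw":0},{"x":-0.14,"y":0.158,"z":0,"rx":0,"ry":0,"rz":3,"claw":0},{"x":-0.162,"y":0.183,"z":0,"rx":0,"ry":0,"rz":3,"claw":0},{"x":-0.183,"y":0.207,"z":0,"rx":0,"ry":0,"rz":3,"claw":0}]'|grep -E "ee_pos|force|width"
python3 -m inch '[{"x":0,"y":0,"z":0.03,"rx":0,"ry":0,"rz":0,"claw":0},{"x":0,"y":0,"z":0.06,"rx":0,"ry":0,"rz":0,"claw":0},{"x":0,"y":0,"z":0.085,"rx":0,"ry":0,"rz":0,"claw":0},{"x":0,"y":0,"z":0.095,"rx":0,"ry":0,"rz":0,"claw":0},{"x":0,"y":0,"z":0.095,"rx":0,"ry":0,"rz":0,"claw":0},{"x":0,"y":0,"z":0.095,"rx":0,"ry":0,"rz":0,"claw":0}]'|grep -E "ee_pos|force|width"
python3 - <<'E'
from m import *
t=cam("top");p0=None
img=t["color"];hsv=cv2.cvtColor(img,cv2.COLOR_RGB2HSV).astype(int);h,S,V=hsv[...,0],hsv[...,1],hsv[...,2]
zz=depth(t,[(u,v) for v in range(480) for u in range(640)]).reshape(480,640,3)
m=((h>10)&(h<24)&(S>60)&(S<140)&(V>190)&(zz[...,0]>380)&(zz[...,0]<680)&(zz[...,1]>-70)&(zz[...,1]<345)).astype(np.uint8)
m=cv2.morphologyEx(m,cv2.MORPH_OPEN,np.ones((4,4)))
for k in cv2.findContours(m,cv2.RETR_EXTERNAL,cv2.CHAIN_APPROX_NONE)[0]:
    if cv2.contourArea(k)>60:
        q=cv2.minAreaRect(k);p=plane(t,[q[0]],22)[0];d=p[:2]-[537.6,140.8];print(cv2.contourArea(k),q,p.round(1),"board",round(d[0]*.9975+d[1]*.0715,1),round(-d[0]*.0715+d[1]*.9975,1))
save(t,"top3.png")
E
```

```text
ee_pos: [598.6, 48.9, 121.1]
ft_force: [0.9, -1.1, -1.5]
width: 0.122
grip_force: 69.2
ee_pos: [434.6, -176.8, 114.7]
ft_force: [-0.7, -0.9, -1.3]
width: 0.131
grip_force: 69.1
ee_pos: [437.2, -175.8, 21.1]
ft_force: [0.1, -0.8, -0.7]
width: 0.124
grip_force: 69.2
478.0 ((197.0597686767578, 279.643310546875), (9.248433113098145, 66.17444610595703), 87.91743469238281) [544.3 241.6  22. ] board 13.9 100.0
463.5 ((283.065673828125, 266.0438537597656), (9.756784439086914, 65.0965805053711), 83.11827850341797) [571.5  43.3  22. ] board 26.9 -99.7
```

```bash
python3 -m inch '[{"x":0,"y":0,"z":0.004,"rx":0,"ry":0,"rz":0,"claw":0},{"x":0,"y":0,"z":0.007,"rx":0,"ry":0,"rz":0,"claw":0},{"x":0,"y":0,"z":0.0085,"rx":0,"ry":0,"rz":0,"claw":0},{"x":0,"y":0,"z":0.0085,"rx":0,"ry":0,"rz":0,"claw":0},{"x":0,"y":0,"z":0.0085,"rx":0,"ry":0,"rz":0,"claw":0}]'|grep -E "ee_pos|force"
```

```text
ee_pos: [438.0, -176.3, 13.5]
ft_force: [0.6, -1.0, -1.8]
grip_force: 69.2
```

```bash
python3 -m inch '[{"x":0,"y":0,"z":0.001,"rx":0,"ry":0,"rz":0,"claw":0},{"x":0,"y":0,"z":0.002,"rx":0,"ry":0,"rz":0,"claw":0},{"x":0,"y":0,"z":0.002,"rx":0,"ry":0,"rz":0,"claw":0},{"x":0,"y":0,"z":0.002,"rx":0,"ry":0,"rz":0,"claw":0}]'|grep -E "ee_pos|force"
python3 -m inch '[{"x":0,"y":0,"z":0,"rx":0,"ry":0,"rz":0,"claw":0.03},{"x":0,"y":0,"z":0,"rx":0,"ry":0,"rz":0,"claw":0.05},{"x":0,"y":0,"z":0,"rx":0,"ry":0,"rz":0,"claw":0.06},{"x":0,"y":0,"z":0,"rx":0,"ry":0,"rz":0,"claw":0.06},{"x":0,"y":0,"z":0,"rx":0,"ry":0,"rz":0,"claw":0.06}]'|grep -E "ee_pos|force|width"
python3 -m inch '[{"x":0,"y":0,"z":-0.02,"rx":0,"ry":0,"rz":0,"claw":0.06},{"x":0,"y":0,"z":-0.055,"rx":0,"ry":0,"rz":0,"claw":0.06},{"x":0,"y":0,"z":-0.095,"rx":0,"ry":0,"rz":0,"claw":0.06},{"x":0,"y":0,"z":-0.135,"rx":0,"ry":0,"rz":0,"claw":0.06},{"x":0,"y":0,"z":-0.16,"rx":0,"ry":0,"rz":0,"claw":0.06},{"x":0,"y":0,"z":-0.16,"rx":0,"ry":0,"rz":0,"claw":0.06},{"x":0,"y":0,"z":-0.16,"rx":0,"ry":0,"rz":0,"claw":0.06}]'|grep -E "ee_pos|rot|force"
python3 sm.py
```

```text
ee_pos: [437.8, -176.2, 11.2]
ft_force: [0.5, -0.9, -1.2]
grip_force: 69.2
ee_pos: [438.0, -176.4, 11.4]
ft_force: [-0.1, -0.3, -0.5]
width: 0.703
grip_force: 0.0
ee_pos: [437.9, -177.1, 173.7]
eef_rot: [1.0, 0.027, 0.006, 0.001]
ft_force: [-0.5, 0.7, -0.7]
grip_force: 0.0
29.7333 [ 436.8 -176.4  171.3] toolx [0.998 0.055 0.007] toolz [ 0.007  0.    -1.   ]
((319.4999694824219, 214.99996948242188), (106.99998474121094, 139.99996948242188), -0.0) [[383.6, -138.3, 6.0], [490.3, -135.8, 6.0], [494.5, -212.6, 6.0], [388.1, -221.6, 6.0]] [ 439.1 -177.1    6. ]
depth range [-5.6  0.2  1.9]
```

```bash
python3 -m inch '[{"x":0.018,"y":-0.026,"z":0,"rx":0,"ry":0,"rz":-7,"claw":0.06},{"x":0.036,"y":-0.053,"z":0,"rx":0,"ry":0,"rz":-14,"claw":0.06},{"x":0.055,"y":-0.08,"z":0,"rx":0,"ry":0,"rz":-21,"claw":0.06},{"x":0.073,"y":-0.106,"z":0,"rx":0,"ry":0,"rz":-28,"claw":0.06},{"x":0.091,"y":-0.132,"z":0,"rx":0,"ry":0,"rz":-35,"claw":0.06},{"x":0.11,"y":-0.16,"z":0,"rx":0,"ry":0,"rz":-42,"claw":0.06},{"x":0.128,"y":-0.186,"z":0,"rx":0,"ry":0,"rz":-49,"claw":0.06},{"x":0.146,"y":-0.212,"z":0,"rx":0,"ry":0,"rz":-56,"claw":0.06}]'|grep -E "ee_pos|rot"
python3 -m inch '[{"x":0,"y":0,"z":0,"rx":0,"ry":0,"rz":-7,"claw":0.06},{"x":0,"y":0,"z":0,"rx":0,"ry":0,"rz":-14,"claw":0.06},{"x":0,"y":0,"z":0,"rx":0,"ry":0,"rz":-21,"claw":0.06},{"x":0,"y":0,"z":0,"rx":0,"ry":0,"rz":-28,"claw":0.06},{"x":0,"y":0,"z":0,"rx":0,"ry":0,"rz":-35,"claw":0.06},{"x":0,"y":0,"z":0,"rx":0,"ry":0,"rz":-37,"claw":0.06},{"x":0,"y":0,"z":0,"rx":0,"ry":0,"rz":-37,"claw":0.06},{"x":0,"y":0,"z":0,"rx":0,"ry":0,"rz":-37,"claw":0.06}]'|grep -E "ee_pos|rot"
cat > pn.py <<'E'
from m import *
c=cam("wrist");s=r.observe();e=R.from_quat(s["eef_rot"]).as_matrix();yaw=np.degrees(np.arctan2(e[1,0],e[0,0]));print(s["time"],s["ee_pos"].round(1),"yaw",yaw.round(2),s["q"].round(2))
hsv=cv2.cvtColor(c["color"],cv2.COLOR_RGB2HSV).astype(int);h,S,V=hsv[...,0],hsv[...,1],hsv[...,2]
m=((h>12)&(h<27)&(S>60)&(S<140)&(V>120)).astype(np.uint8)
m=cv2.morphologyEx(m,cv2.MORPH_OPEN,np.ones((9,9)))
for k in cv2.findContours(m,cv2.RETR_EXTERNAL,cv2.CHAIN_APPROX_NONE)[0]:
    if cv2.contourArea(k)>1500:
        q=cv2.minAreaRect(k);p=plane(c,cv2.boxPoints(q),20);ctr=p.mean(0)
        l=max((p[1]-p[0],p[2]-p[1]),key=np.linalg.norm);w=min(np.linalg.norm(p[1]-p[0]),np.linalg.norm(p[2]-p[1]))
        M=cv2.moments(k);ce=plane(c,[(M["m10"]/M["m00"],M["m01"]/M["m00"])],20)[0]
        print("pin",q,ctr.round(1),"centroid",ce.round(1),"len",np.linalg.norm(l).round(1),w.round(1),"dir",np.degrees(np.arctan2(l[1],l[0])).round(1),"tool delta",(e.T@(ce-s["ee_pos"])).round(1))
E
python3 pn.py
```

```text
ee_pos: [570.0, 44.9, 169.2]
eef_rot: [0.868, 0.496, 0.001, 0.0]
ee_pos: [569.8, 43.3, 169.9]
eef_rot: [0.669, 0.743, 0.001, 0.001]
31.1167 [570.   43.3 170.4] yaw 96.06 [-0.05 -0.03  1.8   0.    1.37 -0.16]
pin ((325.9073486328125, 196.42430114746094), (32.759761810302734, 161.4275360107422), 1.6723942756652832) [571.8  59.6  20. ] centroid [572.9  55.2  20. ] len 113.7 21.8 dir 94.0 tool delta [ 11.5   3.5 150.4]
```

```bash
python3 -m inch '[{"x":0,"y":0.002,"z":0.035,"rx":0,"ry":0,"rz":0,"claw":0.06},{"x":0,"y":0.002,"z":0.075,"rx":0,"ry":0,"rz":0,"claw":0.06},{"x":0,"y":0.002,"z":0.11,"rx":0,"ry":0,"rz":0,"claw":0.06},{"x":0,"y":0.002,"z":0.13,"rx":0,"ry":0,"rz":0,"claw":0.06},{"x":0,"y":0.002,"z":0.142,"rx":0,"ry":0,"rz":0,"claw":0.06},{"x":0,"y":0.002,"z":0.147,"rx":0,"ry":0,"rz":0,"claw":0.06},{"x":0,"y":0.002,"z":0.147,"rx":0,"ry":0,"rz":0,"claw":0.06},{"x":0,"y":0.002,"z":0.147,"rx":0,"ry":0,"rz":0,"claw":0.06}]'|grep -E "ee_pos|rot|force"
python3 pn.py
```

```text
ee_pos: [575.2, 43.5, 26.8]
eef_rot: [0.668, 0.744, 0.003, 0.003]
ft_force: [-0.7, -0.7, -0.1]
grip_force: 0.0
31.8333 [575.7  43.5  27.5] yaw 96.11 [-0.05  0.15  1.88  0.    1.11 -0.16]
pin ((318.37664794921875, 257.1011047363281), (66.8660659790039, 341.8943786621094), 2.012761116027832) [572.6  54.4  20. ] centroid [571.7  64.5  20. ] len 134.9 22.4 dir 92.9 tool delta [21.3 -1.8  7.4]
```

```bash
python3 -m inch '[{"x":0,"y":-0.001,"z":0.005,"rx":0,"ry":0,"rz":0,"claw":0.05},{"x":0,"y":-0.001,"z":0.009,"rx":0,"ry":0,"rz":0,"claw":0.04},{"x":0,"y":-0.001,"z":0.011,"rx":0,"ry":0,"rz":0,"claw":0.035},{"x":0,"y":-0.001,"z":0.011,"rx":0,"ry":0,"rz":0,"claw":0.035},{"x":0,"y":-0.001,"z":0.011,"rx":0,"ry":0,"rz":0,"claw":0.035}]'|grep -E "ee_pos|rot|force|width"
python3 -m inch '[{"x":0,"y":0,"z":0,"rx":0,"ry":0,"rz":0,"claw":0},{"x":0,"y":0,"z":0,"rx":0,"ry":0,"rz":0,"claw":0},{"x":0,"y":0,"z":0,"rx":0,"ry":0,"rz":0,"claw":0},{"x":0,"y":0,"z":0,"rx":0,"ry":0,"rz":0,"claw":0},{"x":0,"y":0,"z":0,"rx":0,"ry":0,"rz":0,"claw":0},{"x":0,"y":0,"z":0,"rx":0,"ry":0,"rz":0,"claw":0}]' 50 |grep -E "ee_pos|rot|force|width"
```

```text
ee_pos: [573.0, 43.5, 14.3]
eef_rot: [0.668, 0.744, 0.003, 0.002]
ft_force: [-0.4, 0.0, 0.5]
width: 0.408
grip_force: 0.0
ee_pos: [573.5, 43.4, 14.8]
eef_rot: [0.668, 0.744, 0.003, 0.003]
ft_force: [0.1, 0.4, 3.0]
width: 0.23
grip_force: 49.1
```

```bash
python3 -m inch '[{"x":0,"y":0,"z":-0.01,"rx":0,"ry":0,"rz":0,"claw":0},{"x":0,"y":0,"z":-0.035,"rx":0,"ry":0,"rz":0,"claw":0},{"x":0,"y":0,"z":-0.065,"rx":0,"ry":0,"rz":0,"claw":0},{"x":0,"y":0,"z":-0.1,"rx":0,"ry":0,"rz":0,"claw":0},{"x":0,"y":0,"z":-0.13,"rx":0,"ry":0,"rz":0,"claw":0},{"x":0,"y":0,"z":-0.15,"rx":0,"ry":0,"rz":0,"claw":0},{"x":0,"y":0,"z":-0.15,"rx":0,"ry":0,"rz":0,"claw":0}]'|grep -E "ee_pos|rot|force|width"
python3 -m inch '[{"x":-0.02,"y":-0.009,"z":0,"rx":0,"ry":0,"rz":7,"claw":0},{"x":-0.05,"y":-0.022,"z":0,"rx":0,"ry":0,"rz":14,"claw":0},{"x":-0.083,"y":-0.036,"z":0,"rx":0,"ry":0,"rz":21,"claw":0},{"x":-0.117,"y":-0.05,"z":0,"rx":0,"ry":0,"rz":28,"claw":0},{"x":-0.15,"y":-0.065,"z":0,"rx":0,"ry":0,"rz":35,"claw":0},{"x":-0.183,"y":-0.079,"z":0,"rx":0,"ry":0,"rz":42,"claw":0},{"x":-0.217,"y":-0.094,"z":0,"rx":0,"ry":0,"rz":49,"claw":0},{"x":-0.25,"y":-0.108,"z":0,"rx":0,"ry":0,"rz":56,"claw":0}]'|grep -E "ee_pos|rot|force|width"
python3 -m inch '[{"x":-0.027,"y":0.017,"z":0,"rx":0,"ry":0,"rz":7,"claw":0},{"x":-0.054,"y":0.034,"z":0,"rx":0,"ry":0,"rz":14,"claw":0},{"x":-0.081,"y":0.051,"z":0,"rx":0,"ry":0,"rz":21,"claw":0},{"x":-0.108,"y":0.068,"z":0,"rx":0,"ry":0,"rz":28,"claw":0},{"x":-0.136,"y":0.086,"z":0,"rx":0,"ry":0,"rz":35,"claw":0},{"x":-0.136,"y":0.086,"z":0,"rx":0,"ry":0,"rz":41,"claw":0},{"x":-0.136,"y":0.086,"z":0,"rx":0,"ry":0,"rz":41,"claw":0},{"x":-0.136,"y":0.086,"z":0,"rx":0,"ry":0,"rz":41,"claw":0}]'|grep -E "time|ee_pos|rot|force|width"
cat > tr.py <<'E'
from m import *
c=cam("wrist");s=r.observe();e=R.from_quat(s["eef_rot"]).as_matrix();print(s["ee_pos"].round(1),"yaw",np.degrees(np.arctan2(e[1,0],e[0,0])).round(2))
H=np.array(c["hand_eye"])
hsv=cv2.cvtColor(c["color"],cv2.COLOR_RGB2HSV).astype(int);h,S,V=hsv[...,0],hsv[...,1],hsv[...,2]
m=((h>12)&(h<27)&(S>60)&(S<140)&(V>120)).astype(np.uint8);m=cv2.morphologyEx(m,cv2.MORPH_OPEN,np.ones((9,9)))
for k in cv2.findContours(m,cv2.RETR_EXTERNAL,cv2.CHAIN_APPROX_NONE)[0]:
    if cv2.contourArea(k)>1500:
        q=cv2.minAreaRect(k);u,v=map(int,q[0])
        print("pin",q)
        for vv in range(cv2.boundingRect(k)[1]+8,cv2.boundingRect(k)[1]+cv2.boundingRect(k)[3],40):
            w=np.where(m[vv])[0]; uu=int(w.mean());p=rays(c,[(uu,vv)])[0]*c["z_map"][vv,uu];print("tool",(H[:3,:3]@p+H[:3,3]).round(1),len(w))
m=((h>5)&(h<18)&(S>110)&(V>60)).astype(np.uint8);m=cv2.morphologyEx(m,cv2.MORPH_CLOSE,np.ones((5,5)))
for k in cv2.findContours(m,cv2.RETR_EXTERNAL,cv2.CHAIN_APPROX_NONE)[0]:
    if cv2.contourArea(k)>8000:
        q=cv2.minAreaRect(k);print("tray",q,plane(c,cv2.boxPoints(q),28).round(0).tolist())
E
python3 tr.py
```

```text
ee_pos: [575.2, 43.2, 171.1]
eef_rot: [0.668, 0.744, 0.006, 0.006]
ft_force: [0.8, -0.6, -0.6]
width: 0.235
grip_force: 49.0
ee_pos: [489.6, -217.8, 162.0]
eef_rot: [0.94, 0.34, 0.003, -0.0]
ft_force: [0.8, -1.3, -1.0]
width: 0.23
grip_force: 49.1
time: 34.67
ee_pos: [442.0, -369.5, 161.7]
eef_rot: [1.0, -0.007, 0.003, -0.002]
ft_force: [-0.1, 1.1, -0.9]
width: 0.235
grip_force: 49.1
[ 442.4 -369.1  161.9] yaw -0.71
pin ((323.85479736328125, 255.66415405273438), (71.30391693115234, 345.23468017578125), 3.291339635848999)
tool [ 75.3   4.4 -15.1] 68
tool [ 64.1   3.6 -14.9] 68
tool [ 52.4   2.5 -14.6] 67
tool [ 40.1   1.3 -14.2] 66
tool [ 27.5   1.  -14.9] 64
tool [ 14.1   0.4 -15. ] 62
tool [  0.4   0.4 -15.9] 57
tool [-15.7   0.7 -14.3] 59
tool [-31.7   1.1 -14.7] 57
tray ((322.0, 193.5), (287.0, 204.0), 90.0) [[555.0, -309.0, 28.0], [554.0, -435.0, 28.0], [361.0, -443.0, 28.0], [362.0, -296.0, 28.0]]
tray ((593.0, 100.5), (201.0, 92.0), 90.0) [[584.0, -510.0, 28.0], [587.0, -571.0, 28.0], [459.0, -589.0, 28.0], [459.0, -522.0, 28.0]]
```

```bash
python3 -m inch '[{"x":0.002,"y":0.002,"z":0.035,"rx":0,"ry":0,"rz":0,"claw":0},{"x":0.002,"y":0.002,"z":0.07,"rx":0,"ry":0,"rz":0,"claw":0},{"x":0.002,"y":0.002,"z":0.1,"rx":0,"ry":0,"rz":0,"claw":0},{"x":0.002,"y":0.002,"z":0.125,"rx":0,"ry":0,"rz":0,"claw":0},{"x":0.002,"y":0.002,"z":0.138,"rx":0,"ry":0,"rz":0,"claw":0},{"x":0.002,"y":0.002,"z":0.145,"rx":0,"ry":0,"rz":0,"claw":0},{"x":0.002,"y":0.002,"z":0.145,"rx":0,"ry":0,"rz":0,"claw":0},{"x":0.002,"y":0.002,"z":0.145,"rx":0,"ry":0,"rz":0,"claw":0}]'|grep -E "ee_pos|rot|force"
python3 -m inch '[{"x":0,"y":0,"z":0.002,"rx":0,"ry":0,"rz":0,"claw":0},{"x":0,"y":0,"z":0.004,"rx":0,"ry":0,"rz":0,"claw":0},{"x":0,"y":0,"z":0.004,"rx":0,"ry":0,"rz":0,"claw":0},{"x":0,"y":0,"z":0.004,"rx":0,"ry":0,"rz":0,"claw":0}]'|grep -E "ee_pos|rot|force"
```

```text
ee_pos: [446.6, -372.4, 19.4]
eef_rot: [1.0, -0.007, 0.004, 0.0]
ft_force: [1.0, 0.4, 0.5]
grip_force: 49.1
ee_pos: [446.1, -372.5, 15.0]
eef_rot: [1.0, -0.008, 0.004, 0.0]
ft_force: [0.2, 0.6, -0.8]
grip_force: 49.1
```

```bash
python3 -m inch '[{"x":0,"y":0,"z":0.002,"rx":0,"ry":0,"rz":0,"claw":0},{"x":0,"y":0,"z":0.004,"rx":0,"ry":0,"rz":0,"claw":0},{"x":0,"y":0,"z":0.004,"rx":0,"ry":0,"rz":0,"claw":0},{"x":0,"y":0,"z":0.004,"rx":0,"ry":0,"rz":0,"claw":0}]'|grep -E "ee_pos|rot|force"
python3 -m inch '[{"x":0,"y":0,"z":0.001,"rx":0,"ry":0,"rz":0,"claw":0},{"x":0,"y":0,"z":0.0015,"rx":0,"ry":0,"rz":0,"claw":0},{"x":0,"y":0,"z":0.0015,"rx":0,"ry":0,"rz":0,"claw":0}]'|grep -E "ee_pos|rot|force"
```

```text
ee_pos: [445.6, -371.9, 9.9]
eef_rot: [1.0, -0.008, 0.003, -0.001]
ft_force: [-0.7, -0.3, -1.6]
grip_force: 49.1
ee_pos: [445.8, -372.1, 8.7]
eef_rot: [1.0, -0.008, 0.003, -0.0]
ft_force: [0.4, 0.9, -0.2]
grip_force: 49.2
```

```bash
python3 -m inch '[{"x":0,"y":0,"z":0,"rx":0,"ry":0,"rz":0,"claw":0.03},{"x":0,"y":0,"z":0,"rx":0,"ry":0,"rz":0,"claw":0.04},{"x":0,"y":0,"z":0,"rx":0,"ry":0,"rz":0,"claw":0.045},{"x":0,"y":0,"z":0,"rx":0,"ry":0,"rz":0,"claw":0.045},{"x":0,"y":0,"z":0,"rx":0,"ry":0,"rz":0,"claw":0.045}]'|grep -E "ee_pos|force|width"
python3 -m inch '[{"x":0,"y":0,"z":-0.015,"rx":0,"ry":0,"rz":0,"claw":0.045},{"x":0,"y":0,"z":-0.045,"rx":0,"ry":0,"rz":0,"claw":0.045},{"x":0,"y":0,"z":-0.085,"rx":0,"ry":0,"rz":0,"claw":0.045},{"x":0,"y":0,"z":-0.125,"rx":0,"ry":0,"rz":0,"claw":0.045},{"x":0,"y":0,"z":-0.16,"rx":0,"ry":0,"rz":0,"claw":0.045},{"x":0,"y":0,"z":-0.16,"rx":0,"ry":0,"rz":0,"claw":0.045},{"x":0,"y":0,"z":-0.16,"rx":0,"ry":0,"rz":0,"claw":0.045},{"x":0,"y":0,"z":-0.16,"rx":0,"ry":0,"rz":0,"claw":0.045}]'|grep -E "time|ee_pos|force|width"
python3 tr.py
python3 - <<'E'
from m import *
t=cam("top")
img=t["color"];hsv=cv2.cvtColor(img,cv2.COLOR_RGB2HSV).astype(int);h,S,V=hsv[...,0],hsv[...,1],hsv[...,2]
m=((h>10)&(h<24)&(S>60)&(S<140)&(V>190)).astype(np.uint8);m[:210]=0;m[375:]=0;m[:,:150]=0;m[:,500:]=0
m=cv2.morphologyEx(m,cv2.MORPH_OPEN,np.ones((4,4)))
for k in cv2.findContours(m,cv2.RETR_EXTERNAL,cv2.CHAIN_APPROX_NONE)[0]:
    if cv2.contourArea(k)>60:
        q=cv2.minAreaRect(k);p=plane(t,[q[0]],22)[0];d=p[:2]-[537.6,140.8];print(cv2.contourArea(k),q,p.round(1),"board",round(d[0]*.9975+d[1]*.0715,1),round(-d[0]*.0715+d[1]*.9975,1))
a=cv2.imread("pics/top1.png").astype(int)[:,:,::-1]
for n,(x0,y0,x1,y1) in dict(pot=(195,160,235,205),salt=(280,155,305,185),tin=(370,208,415,252)).items(): print(n,np.abs(a[y0:y1,x0:x1]-img[y0:y1,x0:x1].astype(int)).mean().round(1))
E
```

```text
ee_pos: [445.9, -372.1, 8.8]
ft_force: [-0.3, 0.2, 0.8]
width: 0.525
grip_force: 0.0
time: 37.38
ee_pos: [444.5, -371.9, 168.2]
ft_force: [0.5, 0.4, -0.9]
width: 0.524
grip_force: 0.0
[ 444.  -371.4  166.9] yaw -0.88
pin ((323.09783935546875, 213.04039001464844), (34.90769577026367, 212.0831756591797), 0.8905362486839294)
tool [ 72.9   4.1 145.7] 32
tool [ 47.    2.1 145.7] 31
tool [ 20.1   0.8 145. ] 31
tool [ -8.1   0.8 144.9] 29
tool [-37.6   1.5 144.5] 29
tool [-68.2   3.8 143. ] 26
tray ((317.5, 210.0), (306.0, 199.0), 90.0) [[555.0, -309.0, 28.0], [553.0, -435.0, 28.0], [338.0, -443.0, 28.0], [340.0, -293.0, 28.0]]
tray ((588.0, 101.0), (202.0, 102.0), 90.0) [[588.0, -510.0, 28.0], [592.0, -579.0, 28.0], [459.0, -597.0, 28.0], [460.0, -521.0, 28.0]]
467.5 ((467.3186340332031, 313.4672546386719), (61.15110397338867, 9.712233543395996), 87.70938873291016) [ 453.8 -375.    22. ] board -120.5 -508.5
936.0 ((448.0, 313.5), (79.0, 22.0), 90.0) [ 454.6 -331.2   22. ] board -116.6 -464.9
469.0 ((197.0488739013672, 279.34368896484375), (8.648828506469727, 66.17444610595703), 87.91743469238281) [545.  241.6  22. ] board 14.6 100.0
pot 3.5
salt 3.7
tin 5.4
```

```bash
python3 -c "
from plant import workorder
print(workorder.job_done())"
```

```text
the job is handed in; nothing more can be done
None
```

The job is handed in and, by my own checks, done: the rocking (right-hand) pin lies level in the tray, the true (left-hand) one on the far half of the board and the smoother flat on the worktop; mid-job the smoother slipped in the hand, so I set it down and regripped before rolling the second pin.

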